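# Prop the incubator open, pile the culture dishes inside and shut it again

### The arm

A 7-joint arm with a two-finger parallel gripper is mounted at the origin on a cart in front of the work surface, level with it; the furniture and walls round the work are solid. World frame = base frame: x ahead of the robot, y to its left, z up, the work surface at z = 0. Lengths are in m, angles in rad, forces in N, time in s.
With the tool pointing down it reaches from about 0.425 to 0.925 m from the base axis. Payload 6.8 kg.
Tool frame: the origin (TCP) lies midway between the tips of the shut fingers; the grasp point (between the pads) lies bot.grip_point_offset behind it (bot.grip_point_offset is the distance from the TCP to the grasp point, in m); z points along the fingers, y is the line along which they close (so a half turn about z gives the same grasp; the last joint's range is limited). The gripper opens to 85 mm and grips with 20 to 120 N. Pads are 22 mm wide; open, the fingers measure 114 mm over their backs; the gripper's body (76 mm by 85 mm) begins 54 mm behind the grasp point. The pads swing forward as they close: fully open they stand 13 mm farther back than shut.
Start: joints at [1.066, 0.477, 0.022, 1.555, -0.011, 1.109, -0.083], TCP at [0.261, -0.623, 0.193] pointing down, gripper open.
Joint ranges: [-2.96, 2.96], [-0.34, 2.1], [-1.41, 1.46], [0.24, 2.44], [-1.37, 4.51], [0.17, 1.92], [-2.96, 2.96]. Speed limits (rad/s): [2.39, 2.39, 3.14, 3.14, 3.14, 3.14, 3.14].

### API

Orientations are given as a unit quaternion [w, x, y, z].
In Python, from station import get_obs, cams, job, bot gives the robot as it stands.
- The arm moves only by the tool arm_command, never from a script. Its argument "rows" is a list that holds one entry, the list of rows, each a list of 5 numbers: the finger opening in mm, from 0 to 85.4, then the shift along the world's x, y, z in units of 60 mm (1.0 is 60 mm), then the turn about the world's z in units of 0.08 rad (1.0 is 0.08 rad). In form: [[[grip, x, y, z, turn], ...]]. A call has exactly 10 rows; each row shifts and turns the commanded pose from where the row before left it; what a row does not reach is not made up. A row lasts 1/8 s, in which the tool goes at most 62.5 mm and 10.7 degrees, less where a joint would pass 70% of its speed; a pose out of reach is approached as far as the arm can. A call with a number of a shift or a turn outside -1 to 1 is refused whole. A call with a gripper value outside its range is refused whole. The fingers move at their own pace and stop on an object; "newtons" is the grip in N (left out, the last holds). Time passes only in rows, so rows that do not move let the fingers close, or fill a call up. It gives the time, the measured TCP pose, the force, the opening and the grip force at its end, in the units of the state.
- get_obs(): the state, without advancing time (a new reading comes with each control period).
- cams.read_camera(name): name is "scene" or "side" or "wrist"; returns the picture (400x640x3 uint8, red, green, blue); there is no depth.
- cams.camera_params(name): a dict with "K" (3x3 intrinsics, pixels), "k1" (the pictures are not rectified: a ray, as slopes to the right and down, at radius r is drawn at 1 + k1 r^2 times it, then the intrinsics apply), "extrinsics" (4x4, takes a point from camera to world coordinates). Camera axes: x right, y down, z forward; pixel columns grow to the right and rows downward; lengths in m; the calibration is good to about 2 mm. A picture is of the moment at which its call begins: read the wrist's pose just before it. camera_params takes no time and is no camera call; for the wrist camera it gives the pose at the moment of the call.
- job.hand_in(): hands the job in; it is judged then, once.
The state is a dict: "t": time; "q": joint angles; "joint_vel": joint speeds; "joint_torque": joint torques, N m; "eef_pos": TCP position; "tool_rot": TCP orientation; "contact_force": force on the tool from outside, world axes, zero at the start; "torque": the same for the moment, N m; "gripper_width": opening from 0.0 (shut) to 1.0 (fully open); "grasp_force": force on a finger pad.
Only numpy, scipy, OpenCV 4.12 (cv2) and the standard library are available. Lean on these libraries where they do the work, as an engineer would, in place of code of your own. Each camera call takes 0.05 s, during which the arm holds its last target. There are 200 camera calls.

### The job

Swing the bench incubator's lid right back, swing the prop rod up out of its clip and let the lid down so that it rests on the rod with the rod's tip in the lid's slot. With the lid so propped, stack all the culture dishes lying on the worktop into one square, aligned pile on the round mark inside. Then lift the lid off the rod, lay the rod back fully into its clip and close the lid fully, with the pile still standing on the mark; leave the timer, tape roll and marker where they are.

Things in the scene. Friction and masses are not known exactly. Their poses are not given: they have to be found in the camera images.
- incubator: white low open chest, 200 (x) x 250 (y) x 75 mm high, walls and floor 10 mm thick (inside 180 x 230 mm), fixed to the worktop. Origin: centre of its underside; x points from its front (robot side) to the hinge side, y to its left. The lid is hinged along its rear rim; the prop rod is on its right (-y) outer side.
- lid (a joint): lid angle in rad: 0 shut, growing as the front rises, 1.72 at its rear stop, where it leans back past upright and stays by itself. Below about 1.5 it falls shut unless held or propped. Propped on the rod it rests at about 1.35, its top edge then 265 mm over the worktop and 52 mm behind the chest's centre: keep the gripper's body in front of it. Easy hinge; the lid weighs 0.4 kg and is 195 mm long, 254 mm wide, 10 mm thick, with a clear window.
- prop_rod (a joint): prop rod angle in rad: 0 lying level in its clip (pointing to the rear), growing as the tip is swung up; 0.84 at its stop, the propping position. Stiff pivot: it stays where it is left and takes about 0.10 Nm to turn. The slot only takes the tip when the rod is within about 0.04 rad of its stop.
- lid_hinge (a point): midpoint of the lid's hinge axis, which runs along the incubator's y, at (95, 0, 75) mm in the incubator's frame.
- lid_grip (a point): centre of the blue round thumb tab standing on the lid's top near its front edge: disc 26 mm across, 12 mm thick along the incubator's y, so pinch it across y and it may turn between the fingers. It lies 178 mm from the hinge axis along the lid and 40 mm to its upper side (30 mm above the lid's top face; the lid's edge runs 17 mm further out).
- rod_pivot (a point): centre of the rod's pivot, whose axis runs along the incubator's y, at (-85, -152, 50) mm in the incubator's frame.
- rod_grip (a point): centre of the red round thumb tab on the prop rod: disc 26 mm across, 10 mm thick along the incubator's y. It lies 100 mm from the pivot along the rod and 48 mm to the rod's upper side; the chest's wall is 22 mm from the tab's inner face and its rim 23 mm below the tab's centre when the rod lies in the clip.
- rod_tip (a point): centre of the dark cross pin (10 mm thick) at the tip of the steel prop rod, 216 mm from the pivot; the rod is 8 mm thick.
- lid_slot (a point): seat in the slot under the blue ear on the lid's right side, 140 mm from the hinge axis: where the rod tip's centre lies when the lid rests on the rod.
- pile_mark (a point): centre of the blue ring (64 mm across) on the inner floor, at the height of the floor (10 mm over the worktop), at (-35, 20) mm in the incubator's frame; its axes are parallel to the incubator's.
- dish_0: clear round culture dish with its lid on (one piece), 59 mm across, 15 mm high, 35 g; origin: centre of its underside, z up. Two or three dishes are present; an absent one reads None from the start.
- dish_1: clear round culture dish with its lid on (one piece), 59 mm across, 15 mm high, 35 g; origin: centre of its underside, z up. Two or three dishes are present; an absent one reads None from the start.
- dish_2: clear round culture dish with its lid on (one piece), 59 mm across, 15 mm high, 35 g; origin: centre of its underside, z up. Two or three dishes are present; an absent one reads None from the start.
- dish_3: clear round culture dish with its lid on (one piece), 59 mm across, 15 mm high, 35 g; origin: centre of its underside, z up. Two or three dishes are present; an absent one reads None from the start.
- timer: white bench timer, 62 x 66 x 18 mm, bystander; origin: centre of its underside.
- tape_roll: roll of masking tape lying flat, 100 mm across, 25 mm high, bystander; origin: centre of its underside.
- red_marker: white marker pen with a red cap, 121 mm long, bystander lying down; origin: centre of its underside.
Things that resemble listed ones, but are neither listed nor needed, are in the scene too. What is shaped like the dish_0 but blue or green is not meant.

How it is judged:
On the way, in this order (a step that is already met when the one before it is completed fails the run):
1. The lid, let go, rests on the prop rod with the rod's tip in its slot (value of joint lid between 1.25 and 1.43 rad and value of joint prop_rod above 0.75 rad and distance between rod_tip and lid_slot below 0.01 m and contact force between the fingers and anything else below 0.2 N and distance of rod_tip from where it was at the start of the episode above 0.1 m), for 0.5 s.
2. With the lid still propped, all the dishes stand in one pile on the mark, let go (value of joint lid between 1.25 and 1.43 rad and value of joint prop_rod above 0.75 rad and distance between rod_tip and lid_slot below 0.01 m and horizontal distance between each of dish_0, dish_1, dish_2, dish_3 and pile_mark below 0.008 m and angle between each of dish_0, dish_1, dish_2, dish_3's own z axis and vertical below 0.1 rad and z of each of dish_0, dish_1, dish_2, dish_3 in the frame of pile_mark below 0.05 m and linear speed of each of dish_0, dish_1, dish_2, dish_3 below 0.02 m/s and contact force between the fingers and anything else below 0.2 N), for 0.4 s.
3. The prop rod lies back in its clip, the lid still open (value of joint prop_rod below 0.06 rad and value of joint lid above 0.3 rad), for 0.2 s.
At the end, for the whole second after the job is handed in: Lid shut (within 0.04 rad), prop rod in its clip (within 0.06 rad), every dish level, at rest and within 8 mm of the mark's centre, so that they form one pile (value of joint lid below 0.04 rad and value of joint prop_rod below 0.06 rad and horizontal distance between each of dish_0, dish_1, dish_2, dish_3 and pile_mark below 0.008 m and angle between each of dish_0, dish_1, dish_2, dish_3's own z axis and vertical below 0.1 rad and z of each of dish_0, dish_1, dish_2, dish_3 in the frame of pile_mark below 0.05 m and linear speed of each of dish_0, dish_1, dish_2, dish_3 below 0.02 m/s); the robot touches nothing.
It fails at once if The timer, tape roll or marker is shifted by more than 3 cm (distance of any of timer, tape_roll, red_marker from where it was at the start of the episode above 0.03 m).
It fails at once if A dish falls off the worktop (height (world z) of any of dish_0, dish_1, dish_2, dish_3 below -0.05 m).
Of dish_0, dish_1, dish_2, dish_3 only 2 to 3 are there at a start; the rules pass over those that are not, and their reading is None.
At some moment in a run one of dish_0, dish_1, dish_2, dish_3 may be knocked a few centimetres aside while the robot is not near it.
Once in a run the grip may slacken for a moment while it holds something.
It also fails if it takes over 210 s, if anything falls off the work surface, if the arm or the gripper's body presses on something with over 40 N, if the wrist force passes 120 N, or if a joint passes its speed limit or range.

## Working session

There is one attempt and no reset: what is moved stays moved. The work goes in short steps, Python scripts to look and compute and a tool call to move; the robot and the scene stay as the last step left them, time stands still between calls to the robot, and variables do not carry over. Pictures are saved under pics/ and viewed, at most 14 in all, crops included, and the job is handed in when it is done.

Besides the shell and the picture viewer there is one more tool, called after "Call:" as name([rows], argument=value, ...), one row to a line, values as JSON. arm_command: Moves the arm, as the interface text tells. Its arguments: {"type":"object","properties":{"rows":{"type":"array"},"newtons":{"type":"number"}},"required":["rows"]}

```bash
ls; mkdir -p pics
cat > h.py <<'E'
import numpy as np, cv2
from station import get_obs, cams, job, bot
def ray(p,uv):
    K=np.array(p["K"]);E=np.array(p["extrinsics"])
    x=(uv[0]-K[0,2])/K[0,0];y=(uv[1]-K[1,2])/K[1,1]
    rd=np.hypot(x,y);r=rd
    for _ in range(30): r=rd/(1+p["k1"]*r*r)
    s=r/rd if rd>0 else 1
    return E[:3,3],E[:3,:3]@np.array([x*s,y*s,1])
def onplane(p,uv,z):
    o,d=ray(p,uv);return o+d*(z-o[2])/d[2]
def two(p1,u1,p2,u2):
    o1,d1=ray(p1,u1);o2,d2=ray(p2,u2)
    d1=d1/np.linalg.norm(d1);d2=d2/np.linalg.norm(d2)
    s=np.linalg.lstsq(np.c_[d1,-d2],o2-o1,rcond=None)[0]
    a=o1+d1*s[0];b=o2+d2*s[1];return (a+b)/2,np.linalg.norm(a-b)
def proj(p,X):
    E=np.linalg.inv(np.array(p["extrinsics"]));c=E[:3,:3]@X+E[:3,3]
    x,y=c[0]/c[2],c[1]/c[2];f=1+p["k1"]*(x*x+y*y);K=np.array(p["K"])
    return np.array([K[0,0]*x*f+K[0,2],K[1,1]*y*f+K[1,2]])
def snap(n,f=None):
    p=cams.camera_params(n);im=cams.read_camera(n)[:,:,::-1].copy()
    if f: cv2.imwrite("pics/"+f,im)
    return p,im
E
python3 - <<'E'
from h import *
print(get_obs(),bot.grip_point_offset)
for n in("scene","side","wrist"):
    p,im=snap(n,n+"0.png");print(n,p["K"][0],p["k1"],np.round(p["extrinsics"],3).tolist())
E
```

```text
pics
{'t': 0.0, 'q': array([ 1.06588981,  0.47778712,  0.02235525,  1.55648293, -0.01149531,
        1.10932751, -0.08311335]), 'joint_vel': array([ 0.00034097,  0.00163274,  0.00180101, -0.00011707,  0.0010175 ,
       -0.00035728,  0.00107258]), 'joint_torque': array([ 1.17456384e-03, -5.96461129e+01,  1.60863519e+00, -2.81203026e+01,
        1.25305113e-02,  9.35228483e-03,  3.54382806e-06]), 'eef_pos': array([ 0.26057291, -0.62193023,  0.19212152]), 'tool_rot': array([-9.01944685e-04,  9.80382491e-01,  1.97102237e-01, -2.58435226e-04]), 'contact_force': array([ 0.51698406, -0.1466997 ,  0.56973849]), 'torque': array([ 0.01413081, -0.02970523,  0.01350742]), 'grasp_force': 0.0, 'gripper_width': 0.9981155226311094} 0.0187
scene [374.37851573   0.         319.55425189] 0.01867240348537934 [[-0.764, -0.29, 0.576, -0.062], [-0.645, 0.362, -0.674, 0.673], [-0.013, -0.886, -0.463, 0.535], [0.0, 0.0, 0.0, 1.0]]
side [385.88707098   0.         317.98762736] -0.07555078645879601 [[-0.999, -0.017, 0.051, 0.472], [-0.052, 0.548, -0.835, 0.927], [-0.014, -0.836, -0.548, 0.72], [0.0, 0.0, 0.0, 1.0]]
wrist [289.24951162   0.         320.91464778] -0.02078681887177006 [[0.386, -0.881, -0.273, 0.329], [-0.922, -0.37, -0.113, -0.593], [-0.001, 0.295, -0.955, 0.373], [0.0, 0.0, 0.0, 1.0]]
```

View pics/scene0.png

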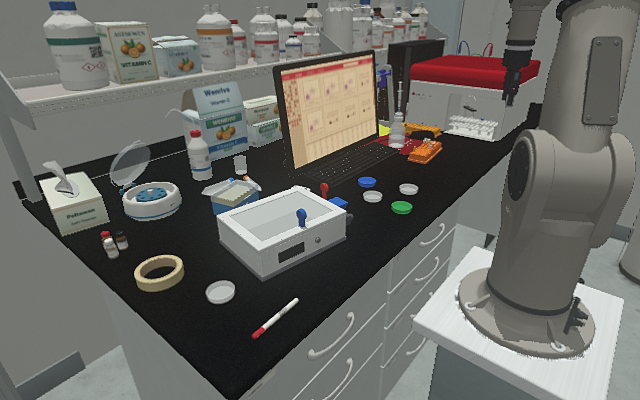

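View pics/side0.png

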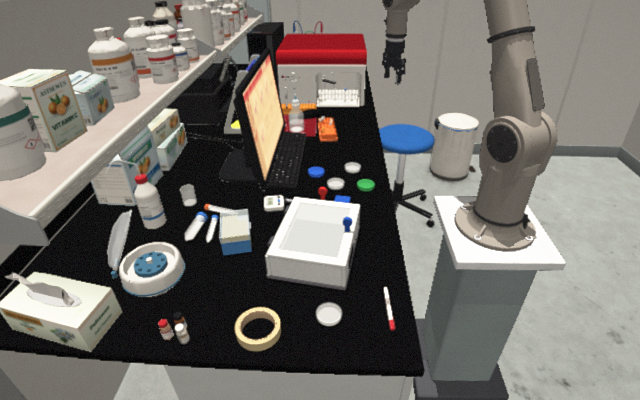

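The scene shows the chest with blue lid tab at (301,216) and red rod tab at (324,188). Clear dishes are at (220,291), (408,188) and (373,196). The side view shows the same, with tabs at (347,222) and (322,192), and dishes at (329,314), (353,168) and (336,184).

Run:
```python
from h import *
S=cv2.imread("pics/scene0.png");D=cv2.imread("pics/side0.png")
ps=cams.camera_params("scene");pd=cams.camera_params("side")
def cen(im,lo,hi,box):
    x0,y0,x1,y1=box;h=cv2.cvtColor(im[y0:y1,x0:x1],cv2.COLOR_BGR2HSV);m=cv2.inRange(h,lo,hi)
    M=cv2.moments(m,True);return np.array([M["m10"]/M["m00"]+x0,M["m01"]/M["m00"]+y0]),M["m00"]
b=((105,120,40),(130,255,255));r=((0,150,60),(8,255,255))
for nm,c,bs,bd in(("lidtab",b,(292,203,312,222),(338,214,356,229)),("rodtab",r,(314,178,334,200),(314,184,330,199))):
    u,a=cen(S,*c,bs);v,a2=cen(D,*c,bd);print(nm,u,a,v,a2,two(ps,u,pd,v))
w=((0,0,110),(180,70,255))
for bs,bd in(((203,278,238,306),(313,301,344,328)),((397,181,420,196),(344,161,362,174)),((361,189,384,204),(327,177,346,190))):
    u,a=cen(S,*w,bs);v,a2=cen(D,*w,bd);print(u,v,onplane(ps,u,.009),onplane(pd,v,.009))
out=np.hstack([cv2.resize(S[175:290,205:355],(400,307),interpolation=2),cv2.resize(D[180:295,255:375],(400,383),interpolation=2)[:307]])
out=np.zeros((400,800,3),np.uint8)
out[:307,:400]=cv2.resize(S[175:290,205:355],(400,307),interpolation=2);out[:383,400:]=cv2.resize(D[180:295,255:375],(400,383),interpolation=2)
cv2.imwrite("pics/c1.png",out)
```

```text
lidtab [301.26 214.86] 100.0 [347.02857143 222.24285714] 70.0 (array([0.44610991, 0.14277003, 0.11317477]), np.float64(0.00045345332915752354))
rodtab [323.77011494 189.57471264] 87.0 [322.21505376 191.44086022] 93.0 (array([ 0.51695545, -0.02390206,  0.09384862]), np.float64(0.004497927070155003))
[220.18631179 291.50190114] [328.53673469 313.58979592] [0.48744787 0.35091233 0.009     ] [0.48717126 0.34971929 0.009     ]
[408.13450292 188.71929825] [352.26206897 166.95862069] [ 0.4193779  -0.32514766  0.009     ] [ 0.4185394  -0.32683207  0.009     ]
[371.98324022 195.89944134] [335.26506024 183.10240964] [ 0.4813072  -0.21128745  0.009     ] [ 0.48011146 -0.21161852  0.009     ]
```

View pics/c1.png

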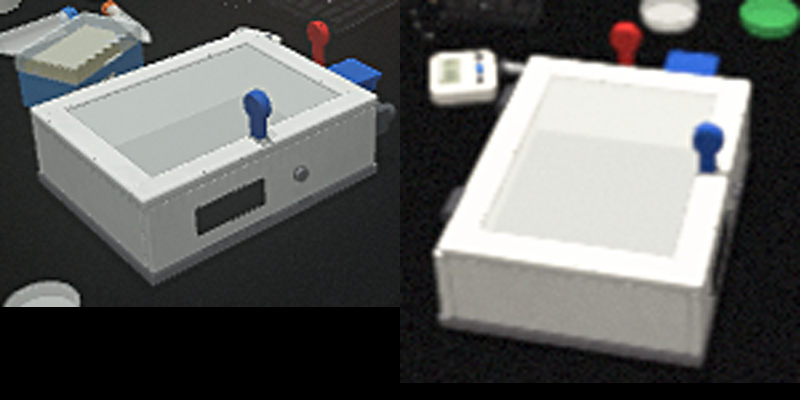

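The lid tab and rod tab are 181 mm apart, which matches the given geometry (lid shut). That puts the chest at about (0.528, 0.129) with yaw about -0.171. Moving over the lid tab.

Call:
arm_command([
  [[50,0.3,0.8,0.05,-0.7],[50,0.3,0.8,0.05,-0.7],[50,0.3,0.8,0.05,-0.7],[50,0.3,0.8,0.05,-0.7],[50,0.3,0.8,0.05,-0.7],[50,0.3,0.8,0.05,-0.7],[50,0.3,0.8,0.05,-0.7],[50,0.3,0.8,0.05,-0.7],[50,0.3,0.8,0.05,-0.7],[50,0.3,0.8,0.05,-0.7]],
], newtons=30)

```text
t: 1.4
eef_pos: [0.4411, -0.141, 0.2232]
tool_rot: [0.0, 0.997, -0.083, 0.0]
contact_force: [0.1, -1.5, -0.3]
gripper_width: 0.583
grasp_force: 0.0
```

Call:
arm_command([
  [[50,0,0.6,0,0],[50,0,0.6,0,0],[50,0,0.6,0,0],[50,0,0.6,0,0],[50,0,0.6,0,0],[50,0,0.6,0,0],[50,0,0.6,0,0],[50,0,0.5,0,0],[50,0,0,0,0],[50,0,0,0,0]],
])

```text
t: 2.65
eef_pos: [0.4408, 0.1386, 0.2229]
tool_rot: [0.0, 0.997, -0.082, -0.0]
contact_force: [-0.5, -0.0, 0.3]
gripper_width: 0.59
grasp_force: 0.0
```

```bash
cat >> h.py <<'E'
def st():
    o=get_obs();w,x,y,z=o["tool_rot"]
    ang=np.degrees(np.arctan2(2*(x*y+w*z),1-2*(y*y+z*z)))
    print("t%.2f"%o["t"],"tcp",np.round(o["eef_pos"],4),"xang %.2f"%ang,"F",np.round(o["contact_force"],1),"w%.3f g%.1f"%(o["gripper_width"],o["grasp_force"]))
    return o
O=np.array([.528,.1287]);YAW=np.radians(-9.8)
def W(x,y,z=0): # incubator mm -> world
    c,s=np.cos(YAW),np.sin(YAW);return np.array([O[0]+(c*x-s*y)/1e3,O[1]+(s*x+c*y)/1e3,z/1e3])
E
python3 - <<'E'
from h import *
st();p,im=snap("wrist","w1.png")
pts={"tab":W(-83,0,115),"rodtab":W(15,-152,98),"fl":W(-100,125,75),"fr":W(-100,-125,75),"rl":W(100,125,75),"rr":W(100,-125,75)}
for k,v in pts.items():
    u=proj(p,v);print(k,v,u)
    cv2.circle(im,tuple(int(a) for a in u),3,(0,0,255),1)
cv2.imwrite("pics/w1a.png",im)
E
```

```text
t2.65 tcp [0.4408 0.1386 0.2229] xang -9.38 F [-0.5 -0.   0.3] w0.590 g0.0
tab [0.44621114 0.14282739 0.115     ] [315.8371838  181.87804388]
rodtab [ 0.51690927 -0.02363514  0.098     ] [469.86951366  82.66014285]
fl [0.4507354  0.26889694 0.075     ] [209.94279132 187.25850771]
fr [0.40818302 0.02254496 0.075     ] [422.52332219 188.67741696]
rl [0.64781698 0.23485504 0.075     ] [189.69802475  -9.68409536]
rr [ 0.6052646  -0.01149694  0.075     ] [443.87364519  -7.53296309]
```

View pics/w1a.png

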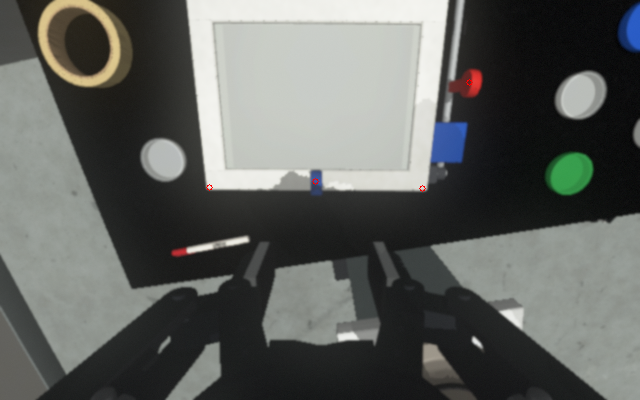

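The wrist view shows the chest. Projected corners (210,187) and (423,189), the lid tab (316,182) and the rod tab (470,83) all land on the real ones. Next: descend, pinch, and compute the arc.

Call:
arm_command([
  [[50,0.09,0.07,-0.4,-0.09],[50,0,0,-0.4,0],[50,0,0,-0.4,0],[50,0,0,-0.4,0],[50,0,0,-0.4,0],[50,0,0,-0.08,0],[50,0,0,0,0],[0,0,0,0,0],[0,0,0,0,0],[0,0,0,0,0]],
], newtons=30)

```text
t: 3.95
eef_pos: [0.4466, 0.1437, 0.0988]
tool_rot: [-0.0, 0.996, -0.085, 0.0]
contact_force: [-1.2, 0.4, 0.6]
gripper_width: 0.001
grasp_force: 0.0
```

Run:
```python
from h import *
st()
def tab(t):return W(95-178*np.cos(t)+40*np.sin(t),0,75+178*np.sin(t)+40*np.cos(t))
ths=np.linspace(0,1.72,31);P=np.array([tab(t) for t in ths])
print(np.round(np.diff(P,axis=0)/.06,2).tolist());print(P[-1],tab(1.35))
```

```text
t3.95 tcp [0.4466 0.1437 0.0988] xang -9.77 F [-1.2  0.4  0.6] w0.001 g0.0
[[0.04, -0.01, 0.17], [0.05, -0.01, 0.17], [0.06, -0.01, 0.16], [0.07, -0.01, 0.16], [0.08, -0.01, 0.15], [0.09, -0.02, 0.15], [0.1, -0.02, 0.14], [0.1, -0.02, 0.14], [0.11, -0.02, 0.13], [0.12, -0.02, 0.13], [0.13, -0.02, 0.12], [0.13, -0.02, 0.11], [0.14, -0.02, 0.1], [0.14, -0.02, 0.09], [0.15, -0.03, 0.09], [0.15, -0.03, 0.08], [0.16, -0.03, 0.07], [0.16, -0.03, 0.06], [0.16, -0.03, 0.05], [0.17, -0.03, 0.04], [0.17, -0.03, 0.03], [0.17, -0.03, 0.02], [0.17, -0.03, 0.01], [0.17, -0.03, 0.0], [0.17, -0.03, -0.01], [0.17, -0.03, -0.02], [0.17, -0.03, -0.03], [0.17, -0.03, -0.04], [0.16, -0.03, -0.05], [0.16, -0.03, -0.06]]
[0.68666586 0.10129365 0.24507635] [0.62165883 0.11252231 0.25743903]
```

Run:
```python
from h import *
p,im=snap("wrist");print(proj(p,W(-83,0,115)))
q,s=snap("side");r,sc=snap("scene")
out=np.zeros((560,800,3),np.uint8);out[:250,:400]=cv2.resize(im,(400,250))
out[:280,400:]=cv2.resize(s[180:285,280:430],(400,280),interpolation=2)
out[280:560,:400]=cv2.resize(sc[150:255,230:380],(400,280),interpolation=2)
cv2.imwrite("pics/m1.png",out)
```

```text
[322.50819273 236.95639742]
```

View pics/m1.png

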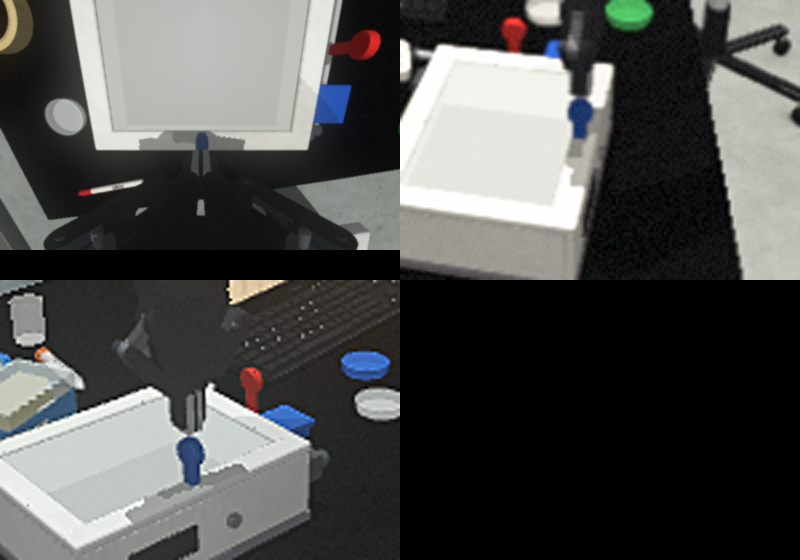

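The wrist and scene views show the fingers shut just above or in front of the tab, tips at about scene (300,206) and side (347,216). Triangulating them.

Run:
```python
from h import *
ps=cams.camera_params("scene");pd=cams.camera_params("side")
print(two(ps,(300.5,206.3),pd,(346.8,215.6)))
o=st()
for z in(0,.0187):
    X=o["eef_pos"]+[0,0,z];print(X,proj(ps,X),proj(pd,X))
print(o["tool_rot"],o["q"])
```

```text
(array([0.44728867, 0.14294792, 0.13468643]), np.float64(0.0007908309399746016))
t4.10 tcp [0.4463 0.1437 0.0984] xang -9.77 F [-0.1  0.8  0.3] w0.001 g0.0
[0.44633062 0.14366549 0.09844272] [301.11634772 220.69229049] [346.78478949 226.89276907]
[0.44633062 0.14366549 0.11714272] [300.81752611 213.54945861] [346.9894404  221.13534169]
[-1.69078928e-05  9.96370534e-01 -8.51219604e-02  1.04889813e-04] [-0.04997815  0.30175797 -0.45751732  2.10025104  0.18832608  0.77774863
 -2.36561773]
```

Run:
```python
from h import *
p,im=snap("wrist");o=st();q,s=snap("side");r,sc=snap("scene")
for z in(0,.0187,.036):
    X=o["eef_pos"]+[0,0,z];print(z,proj(p,X))
out=np.zeros((600,800,3),np.uint8);out[:300,:400]=cv2.resize(im[170:290,240:400],(400,300),interpolation=2)
out[:300,400:]=cv2.resize(s[190:235,317:377],(400,300),interpolation=2)
out[300:600,:400]=cv2.resize(sc[180:234,265:337],(400,300),interpolation=2)
cv2.imwrite("pics/m2.png",out)
```

```text
t4.15 tcp [0.4463 0.1436 0.0984] xang -9.76 F [-0.4  0.7  0. ] w0.001 g0.0
0 [321.02352062 226.60791294]
0.0187 [321.05203079 238.34447571]
0.036 [321.08405149 251.52766368]
```

View pics/m2.png

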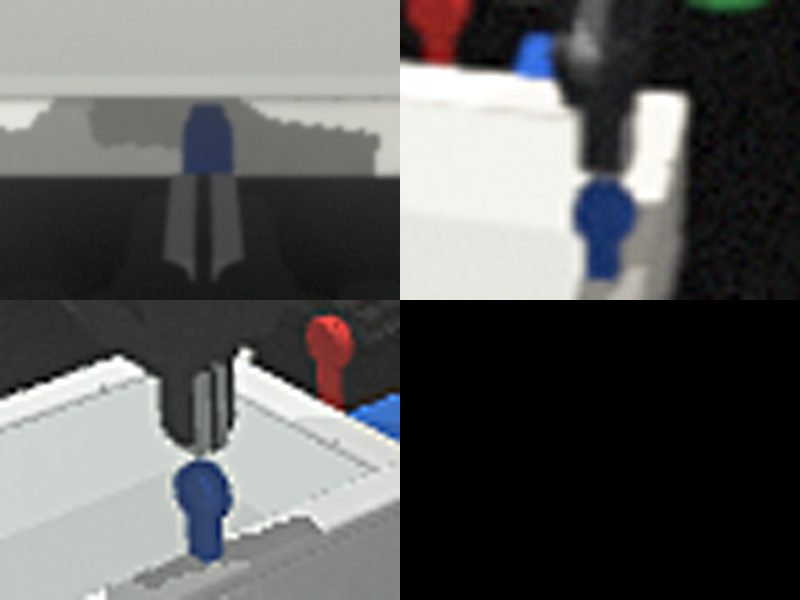

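Call:
arm_command([
  [[0,0,0,-0.015,0],[0,0,0,-0.015,0],[0,0,0,-0.015,0],[0,0,0,-0.015,0],[0,0,0,0,0],[0,0,0,0,0],[0,0,0,0,0],[0,0,0,0,0],[0,0,0,0,0],[0,0,0,0,0]],
])

```text
t: 5.5
eef_pos: [0.4463, 0.1436, 0.0947]
tool_rot: [0.0, 0.996, -0.085, 0.0]
contact_force: [-0.4, 0.2, 0.2]
gripper_width: 0.001
grasp_force: 0.0
```

Call:
arm_command([
  [[0,0,0,-0.015,0],[0,0,0,-0.015,0],[0,0,0,-0.015,0],[0,0,0,-0.015,0],[0,0,0,-0.015,0],[0,0,0,0,0],[0,0,0,0,0],[0,0,0,0,0],[0,0,0,0,0],[0,0,0,0,0]],
])

```text
t: 6.75
eef_pos: [0.4463, 0.1436, 0.0902]
tool_rot: [0.0, 0.996, -0.085, 0.0]
contact_force: [0.0, -0.5, 0.5]
gripper_width: 0.002
grasp_force: 0.0
```

Run:
```python
from h import *
o=st();q,s=snap("side");r,sc=snap("scene");p,im=snap("wrist")
out=np.zeros((600,800,3),np.uint8)
out[:300,:400]=cv2.resize(s[190:235,317:377],(400,300),interpolation=2)
out[:300,400:]=cv2.resize(sc[180:234,265:337],(400,300),interpolation=2)
out[300:600,:400]=cv2.resize(im[170:290,240:400],(400,300),interpolation=2)
cv2.imwrite("pics/m3.png",out)
```

```text
t6.75 tcp [0.4463 0.1436 0.0902] xang -9.77 F [ 0.  -0.5  0.5] w0.002 g0.0
```

View pics/m3.png

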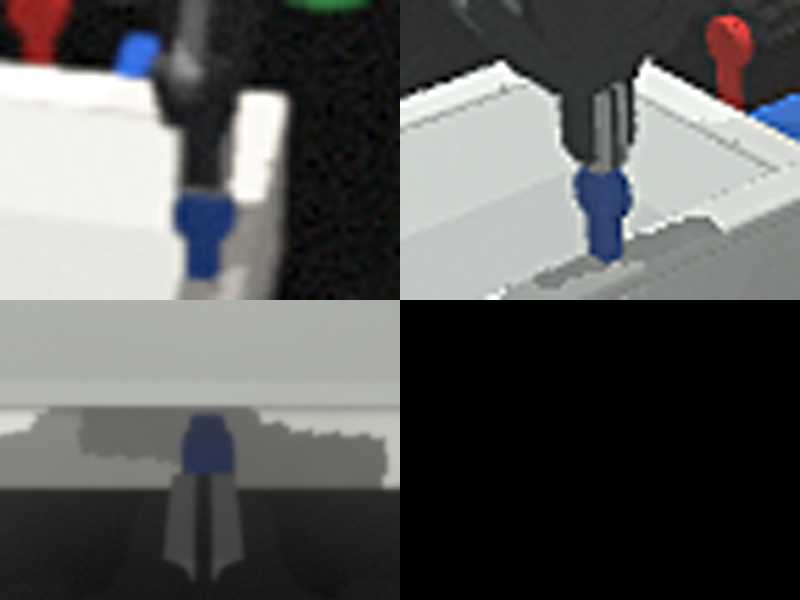

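Call:
arm_command([
  [[40,0,0,0,0],[40,0,0,0,0],[40,0,0,-0.05,0],[40,0,0,-0.05,0],[40,0,0,0,0],[0,0,0,0,0],[0,0,0,0,0],[0,0,0,0,0],[0,0,0,0,0],[0,0,0,0,0]],
])

```text
t: 8.15
eef_pos: [0.4461, 0.1427, 0.0843]
tool_rot: [0.001, 0.996, -0.085, -0.0]
contact_force: [-2.1, -5.2, 5.5]
gripper_width: 0.127
grasp_force: 29.9
```

The fingers really end about 35 mm above the reported TCP height (fingers appear at the tab's top, and no contact until now). Regrasping lower with force checks.

Call:
arm_command([
  [[40,0,0,0,0],[40,0,0,0,0],[40,0,0,-0.05,0],[40,0,0,-0.05,0],[40,0,0,-0.05,0],[40,0,0,-0.05,0],[40,0,0,-0.05,0],[40,0,0,-0.05,0],[40,0,0,0,0],[40,0,0,0,0]],
])

```text
t: 9.4
eef_pos: [0.4463, 0.1437, 0.0663]
tool_rot: [-0.0, 0.996, -0.085, 0.0]
contact_force: [0.2, -1.1, 0.4]
gripper_width: 0.468
grasp_force: 0.0
```

Run:
```python
from h import *
o=st();q,s=snap("side");r,sc=snap("scene");p,im=snap("wrist")
for z in (0,.0187,.036):print(proj(p,o["eef_pos"]+[0,0,z]))
out=np.zeros((600,800,3),np.uint8)
out[:300,:400]=cv2.resize(s[190:235,317:377],(400,300),interpolation=2)
out[:300,400:]=cv2.resize(sc[180:234,265:337],(400,300),interpolation=2)
out[300:600,:400]=cv2.resize(im[130:310,200:440],(400,300),interpolation=2)
cv2.imwrite("pics/m4.png",out)
```

```text
t9.40 tcp [0.4463 0.1437 0.0663] xang -9.76 F [ 0.2 -1.1  0.4] w0.468 g0.0
[321.00841975 226.64250145]
[321.03440958 238.38312856]
[321.06359981 251.57077066]
```

View pics/m4.png

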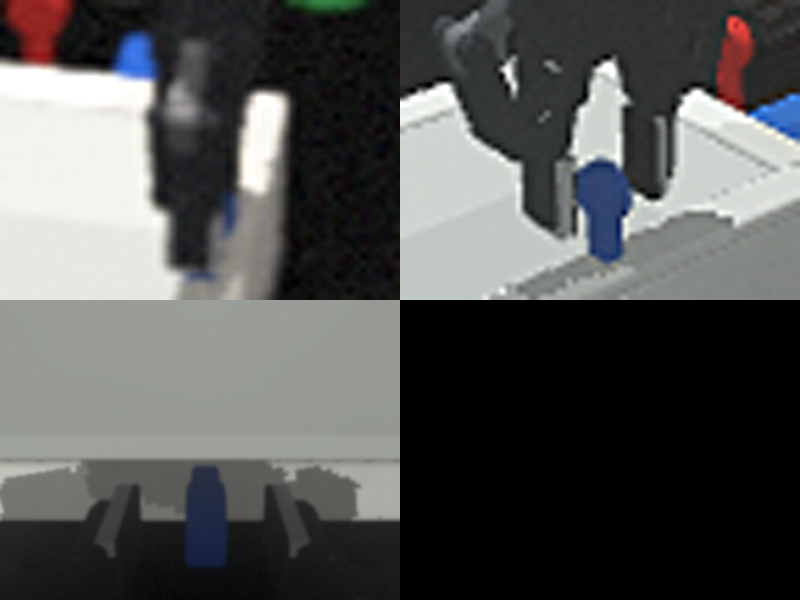

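The fingers now flank the tab at a good depth. Closing and starting the arc.

Call:
arm_command([
  [[0,0,0,0,0],[0,0,0,0,0],[0,0,0,0,0],[0,0,0,0,0],[0,0.04,-0.01,0.17,0],[0,0.05,-0.01,0.17,0],[0,0.06,-0.01,0.16,0],[0,0.07,-0.01,0.16,0],[0,0.08,-0.01,0.15,0],[0,0.09,-0.02,0.15,0]],
], newtons=40)

```text
t: 10.8
eef_pos: [0.4701, 0.1385, 0.1241]
tool_rot: [0.0, 0.996, -0.085, 0.0]
contact_force: [4.9, -2.7, -9.0]
gripper_width: 0.131
grasp_force: 38.9
```

Call:
arm_command([
  [[0,0.1,-0.02,0.14,0],[0,0.1,-0.02,0.14,0],[0,0.11,-0.02,0.13,0],[0,0.12,-0.02,0.13,0],[0,0.13,-0.02,0.12,0],[0,0.13,-0.02,0.11,0],[0,0.14,-0.02,0.1,0],[0,0.14,-0.02,0.09,0],[0,0.15,-0.03,0.09,0],[0,0.15,-0.03,0.08,0]],
])

```text
t: 12.05
eef_pos: [0.5453, 0.1256, 0.1915]
tool_rot: [0.001, 0.996, -0.085, -0.001]
contact_force: [0.3, -4.4, -9.2]
gripper_width: 0.126
grasp_force: 38.9
```

Call:
arm_command([
  [[0,0.16,-0.03,0.07,0],[0,0.16,-0.03,0.06,0],[0,0.16,-0.03,0.05,0],[0,0.17,-0.03,0.04,0],[0,0.17,-0.03,0.03,0],[0,0.17,-0.03,0.02,0],[0,0.17,-0.03,0.01,0],[0,0.17,-0.03,0,0],[0,0.17,-0.03,-0.01,0],[0,0.17,-0.03,-0.02,0]],
])

```text
t: 13.3
eef_pos: [0.647, 0.1082, 0.2079]
tool_rot: [-0.0, 0.996, -0.085, 0.0]
contact_force: [-2.4, -3.8, -0.1]
gripper_width: 0.127
grasp_force: 39.0
```

Call:
arm_command([
  [[0,0.17,-0.03,-0.03,0],[0,0.17,-0.03,-0.04,0],[0,0.16,-0.03,-0.05,0],[0,0.1,-0.02,-0.04,0],[0,0,0,0,0],[40,0,0,0,0],[40,0,0,0,0],[40,0,0,0,0],[40,0,0,0,0],[40,0,0,0,0]],
])

```text
t: 14.55
eef_pos: [0.6821, 0.1018, 0.197]
tool_rot: [-0.0, 0.996, -0.085, 0.0]
contact_force: [-0.6, 0.6, -0.0]
gripper_width: 0.468
grasp_force: 0.0
```

Run:
```python
from h import *
o=st()
q,s=snap("side");r,sc=snap("scene")
print(W(95+66,0,245))
out=np.zeros((600,800,3),np.uint8)
out[:400,:400]=s[50:250,200:400].repeat(2,0).repeat(2,1)
out[:400,400:]=sc[80:280,200:400].repeat(2,0).repeat(2,1)
cv2.imwrite("pics/m5.png",out[:400])
```

```text
t14.55 tcp [0.6821 0.1018 0.197 ] xang -9.76 F [-0.6  0.6 -0. ] w0.468 g0.0
[0.68665067 0.10129627 0.245     ]
```

View pics/m5.png

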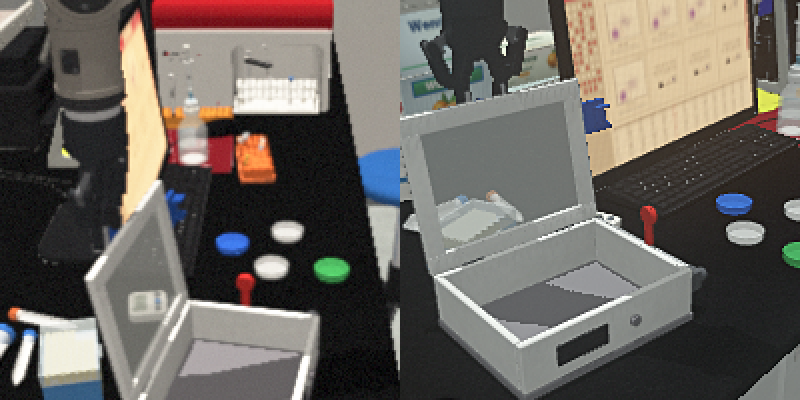

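The lid stays back at its stop, with the rod tab at scene crop (648,212). Raising, then moving over the rod tab.

Call:
arm_command([
  [[40,0,0,0.5,0],[40,0,0,0.5,0],[40,0,0,0.5,0],[40,-0.4,-0.3,0.1,0],[40,-0.5,-0.4,0,0],[40,-0.5,-0.4,0,0],[40,-0.5,-0.4,0,0],[40,-0.5,-0.4,0,0],[40,-0.35,-0.2,0,0],[40,0,0,0,0]],
])

```text
t: 15.9
eef_pos: [0.5162, -0.0256, 0.2935]
tool_rot: [0.0, 0.996, -0.086, 0.0]
contact_force: [0.7, 0.4, 0.2]
gripper_width: 0.467
grasp_force: 0.0
```

Call:
arm_command([
  [[36,0,0,-0.5,0],[36,0,0,-0.5,0],[36,0,0,-0.5,0],[36,0,0,-0.5,0],[36,0,0,-0.3,0],[36,0,0,0,0],[36,0,0,0,0],[36,0,0,0,0],[36,0,0,0,0],[36,0,0,0,0]],
])

```text
t: 17.15
eef_pos: [0.5173, -0.0244, 0.1554]
tool_rot: [0.0, 0.996, -0.085, 0.0]
contact_force: [0.5, 0.4, 0.1]
gripper_width: 0.42
grasp_force: 0.0
```

Run:
```python
from h import *
o=st();p,im=snap("wrist","w2.png")
h=cv2.cvtColor(im,cv2.COLOR_BGR2HSV);m=cv2.inRange(h,(0,150,60),(8,255,255))|cv2.inRange(h,(172,150,60),(180,255,255))
n,l,s,c=cv2.connectedComponentsWithStats(m)
for i in range(1,n):
    if s[i,4]>40: print(s[i],c[i],onplane(p,c[i],.1))
print(W(15,-152,98),proj(p,W(15,-152,98)))
```

```text
t17.15 tcp [ 0.5173 -0.0244  0.1554] xang -9.77 F [0.5 0.4 0.1] w0.420 g0.0
[315 186  12  31 320] [320.7 201.6] [ 0.51748917 -0.02423947  0.1       ]
[ 60 335  14   8  95] [ 66.68421053 338.83157895] [0.4162045  0.25786625 0.1       ]
[ 0.51690927 -0.02363514  0.098     ] [320.12357904 201.64935525]
```

Call:
arm_command([
  [[36,0,0,-0.45,0],[36,0,0,-0.45,0],[36,0,0,-0.4,0],[36,0,0,-0.3,0],[36,0,0,-0.12,0],[36,0,0,0,0],[0,0,0,0,0],[0,0,0,0,0],[0,0,0,0,0],[0,0,0,0,0]],
], newtons=40)

```text
t: 18.45
eef_pos: [0.5179, -0.024, 0.0525]
tool_rot: [-0.0, 0.996, -0.085, 0.001]
contact_force: [-0.1, 1.7, 7.3]
gripper_width: 0.108
grasp_force: 23.7
```

Run:
```python
from h import *
st()
def tab(t):return W(-85+100*np.cos(t)-48*np.sin(t),-152,50+100*np.sin(t)+48*np.cos(t))
P=np.array([tab(t) for t in np.linspace(0,.84,10)])
print(np.round(np.diff(P,axis=0)/.06,2).tolist());print(P[-1]-P[0], (tab(.87)-tab(.84))/.06)
```

```text
t18.45 tcp [ 0.5179 -0.024   0.0525] xang -9.75 F [-0.1  1.7  7.3] w0.108 g23.7
[[-0.08, 0.01, 0.15], [-0.09, 0.02, 0.14], [-0.11, 0.02, 0.13], [-0.12, 0.02, 0.12], [-0.13, 0.02, 0.11], [-0.14, 0.02, 0.1], [-0.15, 0.03, 0.09], [-0.15, 0.03, 0.07], [-0.16, 0.03, 0.06]]
[-0.06798978  0.01174387  0.05850253] [-0.05269546  0.00910209  0.01470067]
```

Call:
arm_command([
  [[0,-0.08,0.01,0.15,0],[0,-0.09,0.02,0.14,0],[0,-0.11,0.02,0.13,0],[0,-0.12,0.02,0.12,0],[0,-0.13,0.02,0.11,0],[0,-0.14,0.02,0.1,0],[0,-0.15,0.03,0.09,0],[0,-0.15,0.03,0.07,0],[0,-0.16,0.03,0.06,0],[0,-0.07,0.01,0.02,0]],
])

```text
t: 19.7
eef_pos: [0.4444, -0.0115, 0.1114]
tool_rot: [-0.0, 0.996, -0.085, 0.0]
contact_force: [2.5, 4.6, -8.3]
gripper_width: 0.104
grasp_force: 38.8
```

Call:
arm_command([
  [[0,0,0,0,0],[0,0,0,0,0],[0,0,0,0,0],[0,0,0,0,0],[0,0,0,0,0],[0,0,0,0,0],[0,0,0,0,0],[0,0,0,0,0],[0,0,0,0,0],[0,0,0,0,0]],
])

```text
t: 20.95
eef_pos: [0.4447, -0.0115, 0.1113]
tool_rot: [-0.0, 0.996, -0.085, -0.0]
contact_force: [1.1, 5.2, -6.2]
gripper_width: 0.106
grasp_force: 39.1
```

Call:
arm_command([
  [[0,-0.04,0.01,0.01,0],[0,-0.04,0.01,0.01,0],[0,0,0,0,0],[0,0,0,0,0],[0,0,0,0,0],[0,0,0,0,0],[0,0,0,0,0],[0,0,0,0,0],[0,0,0,0,0],[0,0,0,0,0]],
])

```text
t: 22.2
eef_pos: [0.4403, -0.0107, 0.1124]
tool_rot: [0.0, 0.996, -0.085, 0.0]
contact_force: [0.8, 1.4, -3.4]
gripper_width: 0.107
grasp_force: 39.4
```

Run:
```python
from h import *
st();q,s=snap("side");r,sc=snap("scene");p,im=snap("wrist")
t=W(-85+216*np.cos(.84),-152,50+216*np.sin(.84));g=W(-54,-152,156.5)
print([proj(c,x).round(1) for c in(q,r,p) for x in(t,g)])
out=np.zeros((400,800,3),np.uint8)
out[:,:400]=cv2.resize(sc[130:230,270:370],(400,400),interpolation=2)
out[:,400:]=cv2.resize(s[130:230,260:360],(400,400),interpolation=2)
cv2.imwrite("pics/m6.png",out)
```

```text
t22.20 tcp [ 0.4403 -0.0107  0.1124] xang -9.77 F [ 0.8  1.4 -3.4] w0.107 g39.4
[array([306.5, 155.7]), array([345.9, 176.4]), array([312.7, 143.2]), array([341.9, 175.3]), array([ 320.5, -104.3]), array([320.5, 243.7])]
```

View pics/m6.png

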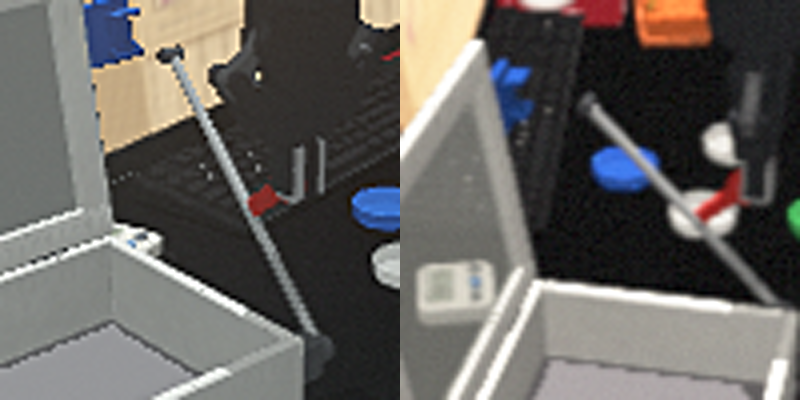

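The pin in scene at (313,143.5) and side at (307,155.5) matches the predicted stop position to under 1 px, so the rod is at its stop. Release, then go back to the lid tab.

Call:
arm_command([
  [[40,0,0,0,0],[40,0,0,0,0],[40,0,0,0.3,0],[40,0,0,0.6,0],[40,0,0,0.7,0],[40,0,0,0.7,0],[40,0,0,0.7,0],[40,0.3,0.15,0.1,0],[40,0.5,0.24,0,0],[40,0.5,0.24,0,0]],
])

```text
t: 23.6
eef_pos: [0.519, 0.0271, 0.2988]
tool_rot: [0.0, 0.996, -0.086, 0.0]
contact_force: [-0.3, -1.2, 1.2]
gripper_width: 0.469
grasp_force: 0.0
```

Call:
arm_command([
  [[40,0.5,0.24,0,0],[40,0.5,0.24,0,0],[40,0.5,0.24,0,0],[40,0.5,0.24,0,0],[40,0.5,0.24,0,0],[40,0.23,0.04,0,0],[40,0,0,-0.5,0],[40,0,0,-0.5,0],[40,0,0,-0.5,0],[40,0,0,0,0]],
])

```text
t: 24.85
eef_pos: [0.6802, 0.1006, 0.2056]
tool_rot: [0.001, 0.996, -0.085, -0.003]
contact_force: [-0.3, -0.3, -0.1]
gripper_width: 0.468
grasp_force: 0.0
```

Run:
```python
from h import *
st()
def tab(t):return W(95-178*np.cos(t)+40*np.sin(t),0,75+178*np.sin(t)+40*np.cos(t))
P=np.array([tab(t) for t in np.linspace(1.72,1.34,8)])
print(np.round(np.diff(P,axis=0)/.06,2).tolist(),tab(1.72),tab(1.35))
```

```text
t24.85 tcp [0.6802 0.1006 0.2056] xang -9.78 F [-0.3 -0.3 -0.1] w0.468 g0.0
[[-0.15, 0.03, 0.06], [-0.16, 0.03, 0.05], [-0.16, 0.03, 0.04], [-0.16, 0.03, 0.03], [-0.16, 0.03, 0.02], [-0.16, 0.03, 0.01], [-0.16, 0.03, 0.0]] [0.68666586 0.10129365 0.24507635] [0.62165883 0.11252231 0.25743903]
```

Call:
arm_command([
  [[40,0.08,0.01,-0.14,0],[40,0,0,0,0],[0,0,0,0,0],[0,0,0,0,0],[0,0,0,0,0],[0,0,0,0,0],[0,-0.15,0.03,0.06,0],[0,-0.16,0.03,0.05,0],[0,-0.16,0.03,0.04,0],[0,-0.16,0.03,0.03,0]],
])

```text
t: 26.1
eef_pos: [0.6487, 0.1077, 0.2107]
tool_rot: [0.001, 0.996, -0.086, 0.0]
contact_force: [1.4, -4.5, -0.9]
gripper_width: 0.125
grasp_force: 40.5
```

Call:
arm_command([
  [[0,-0.08,0.015,0.01,0],[0,-0.08,0.015,0.01,0],[0,-0.08,0.015,0.01,0],[0,-0.08,0.015,0,0],[0,-0.08,0.015,0,0],[0,-0.08,0.015,0,0],[0,0,0,0,0],[0,0,0,0,0],[0,0,0,0,0],[0,0,0,0,0]],
])

```text
t: 27.35
eef_pos: [0.62, 0.1127, 0.2127]
tool_rot: [0.001, 0.996, -0.086, 0.0]
contact_force: [0.8, -6.3, 1.1]
gripper_width: 0.13
grasp_force: 40.5
```

Call:
arm_command([
  [[0,-0.04,0.01,0,0],[0,-0.03,0.0,0,0],[0,0,0,0,0],[30,0,0,0,0],[40,0,0,0,0],[40,0,0,0,0],[40,0,0,0,0],[40,0,0,0,0],[40,0,0,0,0],[40,0,0,0,0]],
])

```text
t: 28.6
eef_pos: [0.6161, 0.1154, 0.2126]
tool_rot: [-0.0, 0.996, -0.085, 0.0]
contact_force: [0.2, 0.3, -0.5]
gripper_width: 0.464
grasp_force: 0.0
```

Run:
```python
from h import *
st();q,s=snap("side");r,sc=snap("scene")
t=W(-85+216*np.cos(.84),-152,50+216*np.sin(.84))
sl=W(95-140*np.cos(1.35),-152,75+140*np.sin(1.35));print(t,sl)
ed=[W(95-195*np.cos(1.35),y,75+195*np.sin(1.35)) for y in(127,-127)]
print([proj(c,x).round(1).tolist() for c in(r,q) for x in [t]+ed])
out=np.zeros((400,800,3),np.uint8)
out[:,:400]=cv2.resize(sc[100:250,220:370],(400,400),interpolation=2)
out[:,400:]=cv2.resize(s[110:260,240:390],(400,400),interpolation=2)
cv2.imwrite("pics/m7.png",out)
```

```text
t28.60 tcp [0.6161 0.1154 0.2126] xang -9.77 F [ 0.2  0.3 -0.5] w0.464 g0.0
[ 0.56043668 -0.03115363  0.21084291] [ 0.56552838 -0.03203312  0.21160127]
[[312.7, 143.2], [212.1, 148.6], [306.2, 125.3], [306.5, 155.7], [276.9, 193.6], [306.1, 142.3]]
```

View pics/m7.png

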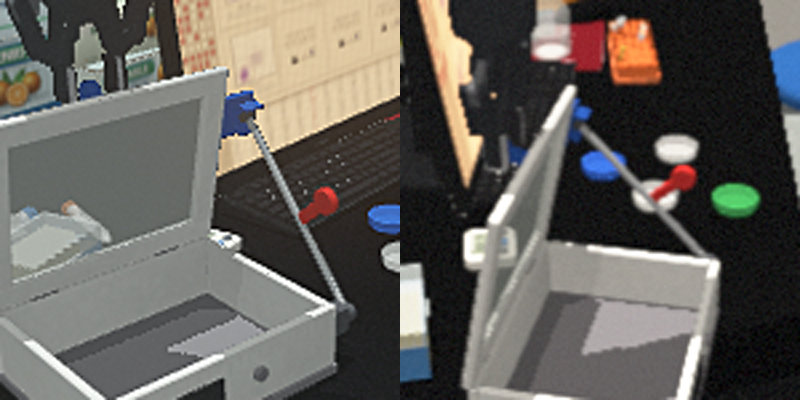

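The right lid corner at scene (305,126) is within 1.5 px of the prediction for 1.35 rad, and the rod's tip sits in the ear. Lid propped. Retreating over the chest and locating the ring.

Call:
arm_command([
  [[40,0,0,0.4,0],[40,0,0,0.6,0],[40,0,0,0.6,0],[60,-0.4,0.1,0.1,0],[70,-0.5,0.1,0,0],[72,-0.5,0.1,0,0],[72,-0.5,0.1,0,0],[72,-0.5,0.1,-0.3,0],[72,-0.37,0.15,-0.5,0],[72,0,0,0,0]],
])

```text
t: 29.95
eef_pos: [0.4474, 0.1544, 0.2652]
tool_rot: [0.001, 0.996, -0.084, -0.001]
contact_force: [0.8, -0.4, 1.3]
gripper_width: 0.843
grasp_force: 0.0
```

Run:
```python
from h import *
o=st();p,im=snap("wrist","w3.png")
m=W(-35,20,10);print("mark model",m,proj(p,m))
h=cv2.cvtColor(im,cv2.COLOR_BGR2HSV);b=cv2.inRange(h,(95,60,30),(135,255,255))
n,l,s,c=cv2.connectedComponentsWithStats(b)
for i in range(1,n):
    if s[i,4]>60: 
        pts=np.argwhere(l==i)[:,::-1].astype(np.float32)
        W3=np.array([onplane(p,u,.01) for u in pts]); 
        A=np.c_[2*W3[:,:2],np.ones(len(W3))];sol=np.linalg.lstsq(A,(W3[:,:2]**2).sum(1),rcond=None)[0]
        print(s[i],"circ",sol[:2],"r",np.sqrt(sol[2]+sol[0]**2+sol[1]**2))
```

```text
t29.95 tcp [0.4474 0.1544 0.2652] xang -9.63 F [ 0.8 -0.4  1.3] w0.843 g0.0
mark model [0.49691491 0.15436549 0.01      ] [314.788225 128.465247]
[ 501    0   91   32 1718] circ [ 0.60011242 -0.18087435] r 0.029599382412802116
[ 597    8   43   53 1853] circ [ 0.55165252 -0.28380426] r 0.02342498870891197
```

View pics/w3.png

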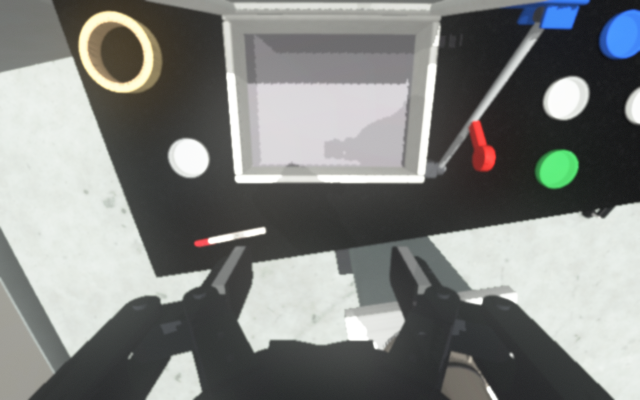

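The view shows dish A at (189,158) and dishes C and B at (566,98) and (636,105). The ring isn't visible in this light, so I use the model, which reprojects to 1 px. Going over dish A.

Call:
arm_command([
  [[72,0.07,0.4,0,0],[72,0.1,0.5,0,0],[72,0.1,0.5,0,0],[72,0.1,0.5,0,0],[72,0.1,0.5,-0.4,0],[72,0.1,0.5,-0.5,0],[72,0.1,0.37,-0.6,0],[72,0,0,-0.6,0],[72,0,0,-0.6,0],[72,0,0,-0.4,0]],
])

```text
t: 31.25
eef_pos: [0.492, 0.3503, 0.0795]
tool_rot: [0.0, 0.996, -0.086, 0.0]
contact_force: [0.5, 0.6, 0.2]
gripper_width: 0.841
grasp_force: 0.0
```

```bash
cat >> h.py <<'E'
def dish(p,im,guess,z=.0,half=60,zt=.015):
    """white-disc centre near a guess: contour -> circle fit on the plane of its top rim"""
    u=proj(p,np.array([*guess[:2],zt])).round().astype(int)
    g=im.max(2).copy();h=cv2.cvtColor(im,cv2.COLOR_BGR2HSV)
    m=((g>90)&(h[:,:,1]<70)).astype(np.uint8);x0,y0=max(u[0]-half,0),max(u[1]-half,0)
    k=np.zeros_like(m);k[y0:u[1]+half,x0:u[0]+half]=1;m*=k
    n,l,s,c=cv2.connectedComponentsWithStats(m);i=1+np.argmax(s[1:,4])
    cs,_=cv2.findContours((l==i).astype(np.uint8),0,1);ct=cv2.convexHull(max(cs,key=cv2.contourArea))[:,0]
    P=np.array([onplane(p,v,zt)[:2] for v in ct]).astype(np.float32)
    (cx,cy),r=cv2.minEnclosingCircle(P);c2=P.min(0)/2+P.max(0)/2
    print("px",u,s[i],"circle",round(cx,4),round(cy,4),"r",round(r,4),"bbox-centre",c2.round(4));return cx,cy
E
python3 - <<'E'
from h import *
o=st();p,im=snap("wrist","w4.png");dish(p,im,(.4873,.3503),half=90,zt=.012)
E
```

```text
t31.25 tcp [0.492  0.3503 0.0795] xang -9.87 F [0.5 0.6 0.2] w0.841 g0.0
px [322 203] [ 289  170   67   65 3472] circle 0.4868 0.3503 r 0.031 bbox-centre [0.4868 0.3504]
```

Call:
arm_command([
  [[72,-0.08,0,-0.4,0],[72,0,0,-0.4,0],[72,0,0,-0.4,0],[72,0,0,-0.3,0],[72,0,0,-0.16,0],[72,0,0,-0.1,0],[72,0,0,-0.06,0],[72,0,0,-0.04,0],[72,0,0,-0.02,0],[72,0,0,0,0]],
])

```text
t: 32.55
eef_pos: [0.4853, 0.3507, -0.032]
tool_rot: [-0.0, 0.996, -0.085, 0.0]
contact_force: [-0.1, -0.1, 0.3]
gripper_width: 0.844
grasp_force: 0.0
```

Call:
arm_command([
  [[56,0,0,0,0],[50,0,0,0,0],[50,0,0,0,0],[50,0,0,0,0],[50,0,0,0,0],[50,0,0,0,0],[50,0,0,0,0],[50,0,0,0,0],[50,0,0,0,0],[50,0,0,0,0]],
], newtons=25)

```text
t: 33.8
eef_pos: [0.4854, 0.3507, -0.0316]
tool_rot: [-0.0, 0.996, -0.085, 0.0]
contact_force: [-1.2, -1.2, 4.9]
gripper_width: 0.674
grasp_force: 25.9
```

Call:
arm_command([
  [[72,0,0,0,0],[72,0,0,0,0],[72,0.02,0,-0.04,0],[72,0,0,-0.03,0],[50,0,0,0,0],[50,0,0,0,0],[50,0,0,0,0],[50,0,0,0,0],[50,0,0,0,0],[50,0,0,0,0]],
], newtons=30)

```text
t: 35.05
eef_pos: [0.4865, 0.3507, -0.0364]
tool_rot: [-0.0, 0.996, -0.085, 0.0]
contact_force: [-0.3, 0.5, 0.2]
gripper_width: 0.677
grasp_force: 32.1
```

Call:
arm_command([
  [[50,0,0,0.3,0],[50,0,0,0.5,0],[50,0,0,0.6,0],[50,0,0,0.6,0],[50,0.03,-0.4,0,0],[50,0.03,-0.5,0,0],[50,0.03,-0.5,0,0],[50,0.03,-0.5,0,0],[50,0.03,-0.5,0,0],[50,0.02,-0.4,0,0]],
])

```text
t: 36.3
eef_pos: [0.4969, 0.1813, 0.0847]
tool_rot: [0.0, 0.996, -0.085, 0.0]
contact_force: [0.7, 0.0, -0.3]
gripper_width: 0.678
grasp_force: 32.2
```

Call:
arm_command([
  [[50,0,-0.35,0,0],[50,0,-0.12,0,0],[50,0,0,0,0],[50,0,0,0,0],[50,0,0,0,0],[50,0,0,0,0],[50,0,0,0,0],[50,0,0,0,0],[50,0,0,0,0],[50,0,0,0,0]],
])

```text
t: 37.55
eef_pos: [0.4967, 0.1544, 0.0836]
tool_rot: [0.0, 0.996, -0.085, -0.0]
contact_force: [-0.0, 0.7, -0.5]
gripper_width: 0.675
grasp_force: 32.2
```

Run:
```python
from h import *
o=st();p,im=snap("wrist","w5.png");print("mark",W(-35,20,10))
zd=o["eef_pos"][2]+.0364+.015
dish(p,im,o["eef_pos"],half=90,zt=zd);q,s=snap("side","s5.png");r,c=snap("scene","c5.png")
for a in(q,r):print(proj(a,o["eef_pos"]+[0,0,.0364+.0075]))
```

```text
t37.55 tcp [0.4967 0.1544 0.0836] xang -9.77 F [-0.   0.7 -0.5] w0.675 g32.2
mark [0.49691491 0.15436549 0.01      ]
px [321 266] [  231   176   180   137 20113] circle 0.5129 0.1516 r 0.0507 bbox-centre [0.5087 0.1531]
[327.12480788 220.08482827]
[281.35279199 204.6264193 ]
```

Call:
arm_command([
  [[50,0,0,-0.35,0],[50,0,0,-0.35,0],[50,0,0,-0.35,0],[50,0,0,-0.3,0],[50,0,0,-0.2,0],[50,0,0,-0.1,0],[50,0,0,-0.08,0],[50,0,0,-0.06,0],[50,0,0,0,0],[50,0,0,0,0]],
])

```text
t: 38.95
eef_pos: [0.4969, 0.1545, -0.0235]
tool_rot: [-0.0, 0.996, -0.085, 0.0]
contact_force: [0.9, 0.5, -0.1]
gripper_width: 0.677
grasp_force: 32.2
```

Call:
arm_command([
  [[50,0,0,-0.02,0],[50,0,0,-0.015,0],[50,0,0,0,0],[64,0,0,0,0],[70,0,0,0,0],[72,0,0,0,0],[72,0,0,0,0],[72,0,0,0.2,0],[72,0,0,0.6,0],[72,0,0,0.6,0]],
])

```text
t: 40.2
eef_pos: [0.4965, 0.1545, 0.0596]
tool_rot: [-0.0, 0.996, -0.085, -0.0]
contact_force: [0.6, -0.3, 0.8]
gripper_width: 0.844
grasp_force: 0.0
```

Call:
arm_command([
  [[72,-0.1,0,0.7,0],[72,-0.1,0,0.7,0],[72,0,0,0.7,0],[72,0,0,0,0],[72,0,0,0,0],[72,0,-0.5,0,0],[72,0,-0.6,0,0],[72,0,-0.6,0,0],[72,0,-0.6,0,0],[72,0,-0.6,0,0]],
])

```text
t: 41.45
eef_pos: [0.4834, -0.0208, 0.1827]
tool_rot: [0.0, 0.996, -0.085, -0.001]
contact_force: [0.7, 0.3, -0.8]
gripper_width: 0.843
grasp_force: 0.0
```

Run:
```python
from h import *
o=st();p,im=snap("wrist","w6.png")
print("mark",proj(p,W(-35,20,10)),"C",proj(p,np.array([.4807,-.2114,.01])),"B",proj(p,np.array([.419,-.326,.01])))
q,s=snap("side");dish(q,s,(.4807,-.2114),half=14,zt=.01);dish(q,s,(.419,-.326),half=14,zt=.01)
```

```text
t41.45 tcp [ 0.4834 -0.0208  0.1827] xang -9.75 F [ 0.7  0.3 -0.8] w0.843 g0.0
mark [182.51723274 185.78117211] C [475.19146535 149.22698088] B [565.40618407 182.36922322]
px [335 183] [321 170  26  27 197] circle 0.4887 -0.2151 r 0.0956 bbox-centre [ 0.4887 -0.2149]
px [352 167] [338 160  14  12 136] circle 0.4531 -0.3361 r 0.0424 bbox-centre [ 0.4473 -0.3361]
```

View pics/w6.png

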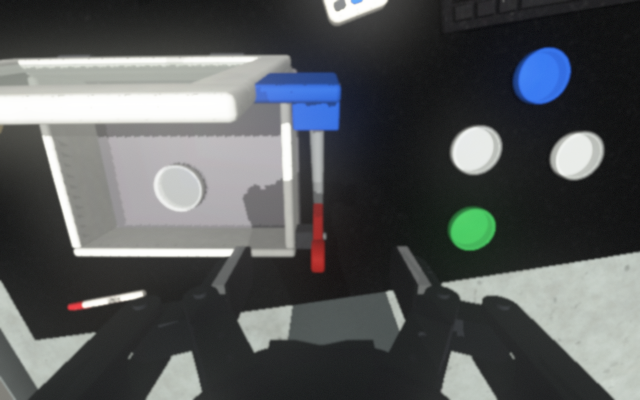

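Dish A sits at (180,188), on the mark's projection. C at (475,150) is unchanged. B has been knocked to (577,155). Measuring from this picture.

Run:
```python
from h import *
p=cams.camera_params("wrist");im=cv2.imread("pics/w6.png")
for u in((475,150),(577,155),(180,188)):
    z=.012 if u[0]>200 else .024
    dish(p,im,onplane(p,u,z),half=36,zt=z)
for nm,u in(("green",(472,229)),("blue",(542,76))):print(nm,onplane(p,u,.012))
```

```text
px [475 150] [ 450  125   52   50 2045] circle 0.478 -0.2144 r 0.0321 bbox-centre [ 0.478  -0.2144]
px [577 155] [ 550  131   54   49 2068] circle 0.4498 -0.3393 r 0.0343 bbox-centre [ 0.4494 -0.3394]
px [180 188] [ 144  152   72   72 5184] circle 0.4974 0.1495 r 0.0672 bbox-centre [0.497  0.1495]
green [ 0.37428604 -0.20789917  0.012     ]
blue [ 0.5502661  -0.29231345  0.012     ]
```

Call:
arm_command([
  [[72,-0.02,-0.5,0,0],[72,-0.02,-0.6,0,0],[72,-0.03,-0.6,0,0],[72,0,-0.6,-0.2,0],[72,0,-0.6,-0.4,0],[72,0,-0.3,-0.5,0],[72,0,0,-0.5,0],[72,0,0,-0.12,0],[72,0,0,0,0],[72,0,0,0,0]],
])

```text
t: 42.8
eef_pos: [0.4814, -0.2112, 0.0819]
tool_rot: [0.0, 0.996, -0.085, 0.001]
contact_force: [0.6, 0.4, -0.9]
gripper_width: 0.841
grasp_force: 0.0
```

Run:
```python
from h import *
o=st();p,im=snap("wrist","w7.png");dish(p,im,(.479,-.213),half=70,zt=.012)
```

```text
t42.80 tcp [ 0.4814 -0.2112  0.0819] xang -9.71 F [ 0.6  0.4 -0.9] w0.841 g0.0
px [323 199] [ 288  165   68   66 3545] circle 0.4797 -0.2118 r 0.0314 bbox-centre [ 0.4797 -0.2116]
```

Call:
arm_command([
  [[72,-0.03,-0.01,-0.4,0],[72,0,0,-0.4,0],[72,0,0,-0.4,0],[72,0,0,-0.35,0],[72,0,0,-0.2,0],[72,0,0,-0.1,0],[72,0,0,-0.06,0],[72,0,0,-0.03,0],[72,0,0,0,0],[72,0,0,0,0]],
])

```text
t: 44.1
eef_pos: [0.4789, -0.2123, -0.0352]
tool_rot: [0.0, 0.996, -0.085, 0.0]
contact_force: [-0.4, -0.0, -0.0]
gripper_width: 0.846
grasp_force: 0.0
```

Call:
arm_command([
  [[50,0,0,0,0],[50,0,0,0,0],[50,0,0,0,0],[50,0,0,0,0],[50,0,0,0,0],[50,0,0,0,0],[50,0,0,0,0],[50,0,0,0,0],[50,0,0,0,0],[50,0,0,0,0]],
])

```text
t: 45.35
eef_pos: [0.4789, -0.2123, -0.035]
tool_rot: [0.0, 0.996, -0.085, 0.0]
contact_force: [-1.7, 0.1, 5.5]
gripper_width: 0.677
grasp_force: 31.0
```

Call:
arm_command([
  [[50,0,0,0.2,0],[50,0,0,0.5,0],[50,0,0,0.6,0],[50,0,0,0.6,0],[50,0,0,0.6,0],[50,0,0,0.6,0],[50,0,0.1,0.4,0],[50,0.03,0.5,0,0],[50,0.03,0.6,0,0],[50,0.03,0.6,0,0]],
])

```text
t: 46.6
eef_pos: [0.4839, -0.1031, 0.1752]
tool_rot: [0.0, 0.996, -0.085, 0.0]
contact_force: [0.4, 0.9, 0.2]
gripper_width: 0.673
grasp_force: 32.3
```

Call:
arm_command([
  [[50,0.03,0.6,0,0],[50,0.03,0.6,0,0],[50,0.03,0.6,0,0],[50,0.03,0.6,0,0],[50,0.03,0.6,0,0],[50,0.03,0.6,0,0],[50,0.02,0.5,0,0],[50,0,0.21,0,0],[50,0,0,0,0],[50,0,0,0,0]],
])

```text
t: 47.85
eef_pos: [0.4961, 0.1527, 0.1744]
tool_rot: [0.001, 0.996, -0.086, -0.0]
contact_force: [-0.3, 0.7, -0.7]
gripper_width: 0.677
grasp_force: 32.3
```

Call:
arm_command([
  [[50,0,0.03,-0.5,0],[50,0,0,-0.6,0],[50,0,0,-0.6,0],[50,0,0,-0.5,0],[50,0,0,-0.4,0],[50,0,0,-0.2,0],[50,0,0,-0.12,0],[50,0,0,-0.06,0],[50,0,0,-0.03,0],[50,0,0,0,0]],
])

```text
t: 49.1
eef_pos: [0.4964, 0.1563, -0.0057]
tool_rot: [-0.0, 0.996, -0.085, 0.0]
contact_force: [-0.3, -0.1, 0.2]
gripper_width: 0.675
grasp_force: 32.3
```

Call:
arm_command([
  [[50,0,0,-0.02,0],[50,0,0,-0.01,0],[50,0,0,0,0],[64,0,0,0,0],[70,0,0,0,0],[72,0,0,0,0],[72,0,0,0,0],[72,0,0,0.2,0],[72,0,0,0.6,0],[72,0,0,0.6,0]],
])

```text
t: 50.35
eef_pos: [0.4959, 0.1563, 0.0776]
tool_rot: [-0.0, 0.996, -0.085, -0.0]
contact_force: [1.9, 0.8, 0.0]
gripper_width: 0.844
grasp_force: 0.0
```

Call:
arm_command([
  [[72,-0.2,0,0.6,0],[72,-0.2,0,0.6,0],[72,-0.2,0,0.6,0],[72,-0.1,0,0.3,0],[72,0,0,0,0],[72,0,0,0,0],[72,0,0,0,0],[72,0,0,0,0],[72,0,0,0,0],[72,0,0,0,0]],
])

```text
t: 51.6
eef_pos: [0.454, 0.1563, 0.202]
tool_rot: [0.0, 0.996, -0.085, -0.0]
contact_force: [-0.1, -1.1, -0.4]
gripper_width: 0.843
grasp_force: 0.0
```

Run:
```python
from h import *
o=st();p,im=snap("wrist","w8.png")
m=W(-35,20,10);print(m)
u=proj(p,m+[0,0,.03]).round().astype(int);print(u,im.shape)
g=cv2.cvtColor(im,cv2.COLOR_BGR2GRAY);h=60;crop=g[max(u[1]-h,0):u[1]+h,u[0]-h:u[0]+h]
c=cv2.HoughCircles(cv2.GaussianBlur(crop,(3,3),0),cv2.HOUGH_GRADIENT,1.5,5,param1=80,param2=25,minRadius=15,maxRadius=45)
for x,y,r in (c[0][:6] if c is not None else []):
    v=(x+u[0]-h,y+max(u[1]-h,0));print(v,r,[onplane(p,v,z)[:2].round(4) for z in(.025,.04)], "r40",np.linalg.norm(onplane(p,(v[0]+r,v[1]),.04)-onplane(p,v,.04)).round(4))
cv2.imwrite("pics/w8c.png",np.hstack([cv2.resize(im[max(u[1]-h,0):u[1]+h,u[0]-h:u[0]+h],(400,400)),cv2.resize(snap("scene")[1][170:240,250:320],(400,400))]))
```

```text
t51.60 tcp [0.454  0.1563 0.202 ] xang -9.76 F [-0.1 -1.1 -0.4] w0.843 g0.0
[0.49691491 0.15436549 0.01      ]
[316 139] (400, 640, 3)
(np.float64(315.25), np.float64(138.25)) 26.25 [array([0.497 , 0.1558]), array([0.4983, 0.1553])] r40 0.0305
(np.float64(307.75), np.float64(139.75)) 31.8 [array([0.4968, 0.1651]), array([0.4981, 0.1642])] r40 0.037
(np.float64(319.75), np.float64(145.75)) 34.2 [array([0.4872, 0.1519]), array([0.4889, 0.1516])] r40 0.0401
(np.float64(307.75), np.float64(145.75)) 35.25 [array([0.4896, 0.1664]), array([0.4912, 0.1655])] r40 0.0413
(np.float64(319.75), np.float64(133.75)) 32.1 [array([0.5013, 0.1495]), array([0.5024, 0.1492])] r40 0.0372
```

View pics/w8c.png

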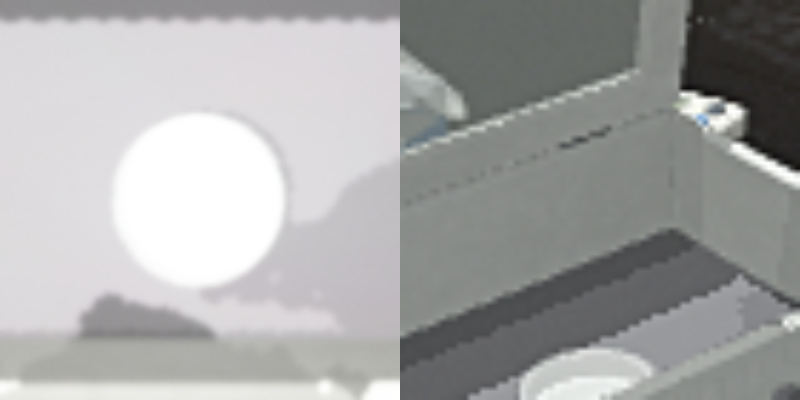

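Two dishes stand squarely, centred about 1.5 mm from the mark. Next dish B.

Call:
arm_command([
  [[72,0,-0.5,0,0],[72,0,-0.7,0,0],[72,0,-0.8,0,0],[72,0,-0.8,0,0],[72,0,-0.8,0,0],[72,0,-0.8,0,0],[72,0,-0.8,0,0],[72,0,-0.8,0,0],[72,0,-0.8,0,0],[72,0,-0.8,-0.2,0]],
])

```text
t: 52.95
eef_pos: [0.4548, -0.3017, 0.191]
tool_rot: [0.001, 0.996, -0.085, 0.001]
contact_force: [-0.2, 0.1, -0.4]
gripper_width: 0.84
grasp_force: 0.0
```

Call:
arm_command([
  [[72,0,-0.6,-0.4,0],[72,0,0,-0.5,0],[72,0,0,-0.5,0],[72,0,0,-0.4,0],[72,0,0,0,0],[72,0,0,0,0],[72,0,0,0,0],[72,0,0,0,0],[72,0,0,0,0],[72,0,0,0,0]],
])

```text
t: 54.2
eef_pos: [0.4541, -0.3358, 0.0823]
tool_rot: [0.0, 0.996, -0.085, 0.0]
contact_force: [-0.1, 0.1, 0.2]
gripper_width: 0.844
grasp_force: 0.0
```

Run:
```python
from h import *
o=st();p,im=snap("wrist","w9.png");dish(p,im,(.451,-.337),half=70,zt=.012)
```

```text
t54.20 tcp [ 0.4541 -0.3358  0.0823] xang -9.77 F [-0.1  0.1  0.2] w0.844 g0.0
px [323 200] [ 290  165   68   66 3548] circle 0.4519 -0.3379 r 0.0315 bbox-centre [ 0.4519 -0.3377]
```

Call:
arm_command([
  [[72,-0.035,-0.035,-0.4,0],[72,0,0,-0.4,0],[72,0,0,-0.4,0],[72,0,0,-0.35,0],[72,0,0,-0.2,0],[72,0,0,-0.1,0],[72,0,0,-0.06,0],[72,0,0,-0.04,0],[72,0,0,0,0],[72,0,0,0,0]],
])

```text
t: 55.5
eef_pos: [0.4522, -0.338, -0.0346]
tool_rot: [0.0, 0.996, -0.085, 0.0]
contact_force: [-0.5, -0.7, 0.2]
gripper_width: 0.844
grasp_force: 0.0
```

Call:
arm_command([
  [[50,0,0,0,0],[50,0,0,0,0],[50,0,0,0,0],[50,0,0,0,0],[50,0,0,0,0],[50,0,0,0,0],[50,0,0,0,0],[50,0,0,0,0],[50,0,0,0,0],[50,0,0,0,0]],
])

```text
t: 56.75
eef_pos: [0.4522, -0.3381, -0.0343]
tool_rot: [0.0, 0.996, -0.085, 0.0]
contact_force: [-2.5, 1.0, 5.5]
gripper_width: 0.671
grasp_force: 31.1
```

Call:
arm_command([
  [[50,0,0,0.2,0],[50,0,0,0.5,0],[50,0,0,0.6,0],[50,0,0,0.6,0],[50,0,0,0.6,0],[50,0,0,0.6,0],[50,0,0.1,0.4,0],[50,0.05,0.5,0,0],[50,0.06,0.6,0,0],[50,0.06,0.6,0,0]],
])

```text
t: 58.0
eef_pos: [0.4621, -0.2288, 0.1758]
tool_rot: [0.0, 0.996, -0.085, 0.0]
contact_force: [-0.0, -0.0, 0.0]
gripper_width: 0.674
grasp_force: 32.3
```

Call:
arm_command([
  [[50,0.1,0.6,0,0],[50,0.1,0.6,0,0],[50,0.1,0.6,0,0],[50,0.1,0.6,0,0],[50,0.1,0.6,0,0],[50,0.08,0.6,0,0],[50,0,0.6,0,0],[50,0,0.6,0,0],[50,0,0.6,0,0],[50,0,0.5,0,0]],
])

```text
t: 59.25
eef_pos: [0.4967, 0.1256, 0.1758]
tool_rot: [-0.0, 0.996, -0.085, 0.0]
contact_force: [-0.4, 0.3, -0.6]
gripper_width: 0.674
grasp_force: 32.3
```

Call:
arm_command([
  [[50,0,0.45,0,0],[50,0,0,0,0],[50,0,0,0,0],[50,0,0,0,0],[50,0,0,0,0],[50,0,0,0,0],[50,0,0,0,0],[50,0,0,0,0],[50,0,0,0,0],[50,0,0,0,0]],
])

```text
t: 60.5
eef_pos: [0.497, 0.1512, 0.1751]
tool_rot: [0.0, 0.996, -0.085, -0.0]
contact_force: [-1.2, -0.0, -0.2]
gripper_width: 0.675
grasp_force: 32.3
```

Call:
arm_command([
  [[50,0,0.065,-0.5,0],[50,0,0,-0.6,0],[50,0,0,-0.6,0],[50,0,0,-0.5,0],[50,0,0,-0.3,0],[50,0,0,-0.14,0],[50,0,0,-0.08,0],[50,0,0,-0.06,0],[50,0,0,0,0],[50,0,0,0,0]],
])

```text
t: 61.75
eef_pos: [0.4973, 0.1551, 0.0088]
tool_rot: [-0.0, 0.996, -0.085, 0.0]
contact_force: [0.6, 0.3, -0.7]
gripper_width: 0.673
grasp_force: 32.3
```

Call:
arm_command([
  [[50,0,0,-0.025,0],[50,0,0,-0.02,0],[50,0,0,0,0],[64,0,0,0,0],[70,0,0,0,0],[72,0,0,0,0],[72,0,0,0,0],[72,0,0,0.2,0],[72,0,0,0.6,0],[72,0,0,0.6,0]],
])

```text
t: 63.0
eef_pos: [0.4968, 0.1551, 0.0912]
tool_rot: [-0.0, 0.996, -0.085, -0.0]
contact_force: [1.0, 0.6, -0.1]
gripper_width: 0.837
grasp_force: 0.0
```

Call:
arm_command([
  [[60,-0.2,0,0.6,0],[60,-0.2,0,0.6,0],[60,-0.2,0,0.6,0],[60,-0.1,0,0.3,0],[60,0,0,0,0],[60,0,0,0,0],[60,0,0,0,0],[60,0,0,0,0],[60,0,0,0,0],[60,0,0,0,0]],
])

```text
t: 64.25
eef_pos: [0.4549, 0.1551, 0.2155]
tool_rot: [0.0, 0.996, -0.085, -0.0]
contact_force: [-0.9, -0.2, -0.1]
gripper_width: 0.704
grasp_force: 0.0
```

Run:
```python
from h import *
o=st();p,im=snap("wrist","w10.png")
m=W(-35,20,10);u=proj(p,m+[0,0,.045]).round().astype(int);h=60
g=cv2.cvtColor(im,cv2.COLOR_BGR2GRAY)
b=(g>225).astype(np.uint8);k=np.zeros_like(b);k[max(u[1]-h,0):u[1]+h,u[0]-h:u[0]+h]=1;b*=k
n,l,s,c=cv2.connectedComponentsWithStats(b);
for i in range(1,n):
    if s[i,4]>200:print(s[i],onplane(p,c[i],.055)[:2])
crop=g[max(u[1]-h,0):u[1]+h,u[0]-h:u[0]+h]
c=cv2.HoughCircles(cv2.GaussianBlur(crop,(3,3),0),cv2.HOUGH_GRADIENT,1.5,5,param1=80,param2=25,minRadius=15,maxRadius=45)
for x,y,r in c[0][:2]:
    v=(x+u[0]-h,y+max(u[1]-h,0));print(v,r,onplane(p,v,.055)[:2].round(4),np.linalg.norm(onplane(p,(v[0]+r,v[1]),.055)-onplane(p,v,.055)).round(4))
q,sd=snap("side")
hh=cv2.cvtColor(sd,cv2.COLOR_BGR2HSV)
for nm,X in(("C",(.4807,-.2114,.01)),("B",(.4519,-.338,.01))):
    a=proj(q,np.array(X)).astype(int);print(nm,sd[a[1],a[0]])
```

```text
t64.25 tcp [0.4549 0.1551 0.2155] xang -9.76 F [-0.9 -0.2 -0.1] w0.704 g0.0
[ 287  113   54   55 2283] [0.4981038  0.15573366]
[255 191 120   8 563] [0.43184681 0.16092847]
(np.float64(314.25), np.float64(139.25)) 26.7 [0.4984 0.1554] 0.031
(np.float64(308.25), np.float64(139.25)) 31.95 [0.4995 0.1622] 0.037
C [ 45  49 193]
B [34 36 33]
```

The pile is a single disc blob at (0.498, 0.156), 1.7 mm from the mark. Back to the lid tab.

Call:
arm_command([
  [[40,0,0,0.5,0],[40,0,0,0.6,0],[40,0,0,0.5,0],[40,0.5,-0.12,0,0],[40,0.5,-0.12,0,0],[40,0.5,-0.12,0,0],[40,0.5,-0.12,0,0],[40,0.5,-0.12,0,0],[40,0.25,-0.1,0,0],[40,0,0,0,0]],
])

```text
t: 65.6
eef_pos: [0.6202, 0.1124, 0.3111]
tool_rot: [0.0, 0.996, -0.086, -0.0]
contact_force: [-0.5, 0.4, -0.1]
gripper_width: 0.468
grasp_force: 0.0
```

Call:
arm_command([
  [[40,0,0,0,0],[40,0,0,-0.4,0],[40,0,0,-0.5,0],[40,0,0,-0.4,0],[40,0,0,-0.25,0],[40,0,0,-0.1,0],[40,0,0,0,0],[40,0,0,0,0],[40,0,0,0,0],[40,0,0,0,0]],
])

```text
t: 66.85
eef_pos: [0.6202, 0.1131, 0.213]
tool_rot: [-0.0, 0.996, -0.085, 0.0]
contact_force: [-0.5, -0.2, -0.3]
gripper_width: 0.469
grasp_force: 0.0
```

Call:
arm_command([
  [[0,0,0,-0.04,0],[0,0,0,0,0],[0,0,0,0,0],[0,0,0,0,0],[0,0.08,-0.015,0,0],[0,0.16,-0.03,0,0],[0,0.16,-0.03,-0.01,0],[0,0.16,-0.03,-0.02,0],[0,0.16,-0.03,-0.03,0],[0,0.16,-0.03,-0.04,0]],
], newtons=40)

```text
t: 68.1
eef_pos: [0.6731, 0.1035, 0.2036]
tool_rot: [-0.0, 0.996, -0.085, -0.0]
contact_force: [-2.6, 2.0, -5.3]
gripper_width: 0.13
grasp_force: 39.5
```

Call:
arm_command([
  [[0,0.12,-0.02,-0.04,0],[0,0.04,-0.01,-0.02,0],[0,0,0,0,0],[0,0,0,0,0],[20,0,0,0,0],[40,0,0,0,0],[40,0,0,0,0],[40,0,0,0,0],[40,0,0,0,0],[40,0,0,0,0]],
])

```text
t: 69.35
eef_pos: [0.6824, 0.1013, 0.2006]
tool_rot: [0.0, 0.996, -0.085, 0.0]
contact_force: [0.3, 0.2, 0.2]
gripper_width: 0.468
grasp_force: 0.0
```

```bash
cat > lid.py <<'E'
from h import *
st();r,sc=snap("scene");q,sd=snap("side")
# lid's right top corner for a few lid angles: which pixel is on a white/dark edge -> use ear/lid tab blue blobs in both views
h=cv2.cvtColor(sc,cv2.COLOR_BGR2HSV);m=cv2.inRange(h,(105,120,40),(130,255,255))
n,l,s,c=cv2.connectedComponentsWithStats(m[:200,240:340]);print([ (s[i].tolist(),c[i].round(1).tolist()) for i in range(1,n) if s[i,4]>20],"(+240)")
for t in(1.35,1.72):print(t,proj(r,W(95-140*np.cos(t),-140,75+140*np.sin(t))))
rd=cv2.inRange(h,(0,150,60),(8,255,255));n,l,s,c=cv2.connectedComponentsWithStats(rd[150:220,300:370]);print("red",[(s[i].tolist(),(c[i]+[300,150]).round(1).tolist()) for i in range(1,n) if s[i,4]>10])
for a in(0,.84):print(a,proj(r,W(-85+100*np.cos(a)-48*np.sin(a),-152,50+100*np.sin(a)+48*np.cos(a))))
E
python3 lid.py
```

```text
t69.35 tcp [0.6824 0.1013 0.2006] xang -9.76 F [0.3 0.2 0.2] w0.468 g0.0
[([51, 129, 15, 18, 154], [56.9, 137.4])] (+240)
1.35 [307.89703267 143.48427016]
1.72 [296.03913224 138.16503334]
red [([32, 20, 15, 14, 111], [339.7, 176.3])]
0 [324.00770324 187.44191783]
0.84 [341.91029588 175.26024846]
```

The lid is back at its stop (ear at (297,137)) and the rod is still up. Now the rod tab.

Call:
arm_command([
  [[40,0,0,0.5,0],[40,0,0,0.6,0],[40,0,0,0.5,0],[40,-0.5,-0.24,0,0],[40,-0.6,-0.3,0,0],[40,-0.6,-0.3,0,0],[40,-0.6,-0.3,0,0],[36,-0.6,-0.3,0,0],[36,-0.6,-0.3,0,0],[36,-0.39,-0.15,0,0]],
])

```text
t: 70.7
eef_pos: [0.4474, -0.0131, 0.2967]
tool_rot: [0.0, 0.996, -0.086, 0.0]
contact_force: [-0.0, 0.1, 0.3]
gripper_width: 0.423
grasp_force: 0.0
```

Call:
arm_command([
  [[36,0,0,-0.4,0],[36,0,0,-0.5,0],[36,0,0,-0.5,0],[36,0,0,-0.4,0],[36,0,0,0,0],[36,0,0,0,0],[36,0,0,0,0],[36,0,0,0,0],[36,0,0,0,0],[36,0,0,0,0]],
])

```text
t: 71.95
eef_pos: [0.449, -0.0121, 0.1887]
tool_rot: [0.0, 0.996, -0.085, 0.0]
contact_force: [-0.5, 0.3, 0.0]
gripper_width: 0.421
grasp_force: 0.0
```

Run:
```python
from h import *
o=st();p,im=snap("wrist","w11.png")
h=cv2.cvtColor(im,cv2.COLOR_BGR2HSV);m=cv2.inRange(h,(0,150,60),(8,255,255))|cv2.inRange(h,(172,150,60),(180,255,255))
n,l,s,c=cv2.connectedComponentsWithStats(m)
for i in range(1,n):
    if s[i,4]>40: print(s[i],c[i],onplane(p,c[i],.15))
g=W(-54,-152,156.5);print(g,proj(p,g))
```

```text
t71.95 tcp [ 0.449  -0.0121  0.1887] xang -9.77 F [-0.5  0.3  0. ] w0.421 g0.0
[315 161  14  68 773] [321.20569211 196.2393273 ] [ 0.45869193 -0.01395555  0.15      ]
[ 66 280  15   8  90] [ 73.33333333 283.85555556] [0.41622113 0.21650078 0.15      ]
[ 0.44891613 -0.01189069  0.1565    ] [320.731728   210.90510162]
```

Call:
arm_command([
  [[36,0,0,-0.4,0],[36,0,0,-0.4,0],[36,0,0,-0.35,0],[36,0,0,-0.2,0],[36,0,0,0,0],[0,0,0,0,0],[0,0,0,0,0],[0,0,0,0,0],[0,0,0,0,0],[0,0,0,0,0]],
])

```text
t: 73.25
eef_pos: [0.4499, -0.0122, 0.1084]
tool_rot: [0.0, 0.996, -0.085, 0.001]
contact_force: [1.1, -0.7, 6.3]
gripper_width: 0.104
grasp_force: 41.4
```

Call:
arm_command([
  [[0,0.16,-0.03,-0.06,0],[0,0.15,-0.03,-0.07,0],[0,0.15,-0.03,-0.09,0],[0,0.14,-0.02,-0.1,0],[0,0.13,-0.02,-0.11,0],[0,0.12,-0.02,-0.12,0],[0,0.11,-0.02,-0.13,0],[0,0.09,-0.02,-0.14,0],[0,0.08,-0.01,-0.15,0],[0,0,0,-0.02,0]],
])

```text
t: 74.5
eef_pos: [0.5199, -0.0242, 0.0492]
tool_rot: [-0.0, 0.996, -0.085, 0.002]
contact_force: [3.1, -1.9, 7.9]
gripper_width: 0.109
grasp_force: 48.9
```

Call:
arm_command([
  [[0,-0.02,0,-0.03,0],[0,0,0,0,0],[0,0,0,0,0],[0,0,0,0,0],[36,0,0,0,0],[36,0,0,0,0],[36,0,0,0,0],[36,0,0,0.2,0],[36,0,0,0.6,0],[36,0,0,0.6,0]],
])

```text
t: 75.75
eef_pos: [0.5153, -0.0239, 0.1318]
tool_rot: [-0.0, 0.996, -0.085, -0.0]
contact_force: [0.5, -0.1, 0.2]
gripper_width: 0.418
grasp_force: 0.0
```

Call:
arm_command([
  [[36,0,0,0.6,0],[36,0,0,0.6,0],[36,0,0,0.6,0],[36,0,0,0.5,0],[36,0,0,0.5,0],[36,0,0,0,0],[36,0,0,0,0],[36,0,0,0,0],[36,0,0,0,0],[36,0,0,0,0]],
])

```text
t: 77.0
eef_pos: [0.5154, -0.024, 0.2979]
tool_rot: [-0.0, 0.996, -0.085, -0.0]
contact_force: [-0.3, 0.6, 0.1]
gripper_width: 0.42
grasp_force: 0.0
```

```bash
cat > rod.py <<'E'
from h import *
st();S=snap("scene")[1];D=snap("side")[1];ps=cams.camera_params("scene");pd=cams.camera_params("side")
S0=cv2.imread("pics/scene0.png");D0=cv2.imread("pics/side0.png")
def cen(im,box):
    x0,y0,x1,y1=box;h=cv2.cvtColor(im[y0:y1,x0:x1],cv2.COLOR_BGR2HSV);m=cv2.inRange(h,(0,150,60),(8,255,255))
    M=cv2.moments(m,True);return [round(M["m10"]/M["m00"]+x0,2),round(M["m01"]/M["m00"]+y0,2)],M["m00"]
for nm,a,b,bx in(("scene",S0,S,(310,170,350,204)),("side",D0,D,(310,178,345,202))):print(nm,cen(a,bx),cen(b,bx))
f=lambda a:W(-85+100*np.cos(a)-48*np.sin(a),-152,50+100*np.sin(a)+48*np.cos(a))
print("px per .06rad",proj(ps,f(.06))-proj(ps,f(0)),proj(pd,f(.06))-proj(pd,f(0)))
E
python3 rod.py
```

```text
t77.00 tcp [ 0.5154 -0.024   0.2979] xang -9.76 F [-0.3  0.6  0.1] w0.420 g0.0
scene ([323.77, 189.57], 87.0) ([324.42, 189.58], 108.0)
side ([322.22, 191.44], 93.0) ([323.04, 192.0], 111.0)
px per .06rad [ 0.72884088 -1.62105064] [ 1.00208025 -1.57048097]
```

The red tab's height in both views matches the start picture (189.58 vs 189.57; 192.0 vs 191.4), so the rod lies in the clip. Now closing the lid.

Call:
arm_command([
  [[40,0.4,0.3,0,0],[40,0.5,0.35,0,0],[40,0.5,0.35,0,0],[40,0.5,0.35,0,0],[40,0.5,0.35,0,0],[40,0.4,0.39,0,0],[40,0,0,0,0],[40,0,0,0,0],[40,0,0,0,0],[40,0,0,0,0]],
])

```text
t: 78.35
eef_pos: [0.6834, 0.1004, 0.2989]
tool_rot: [0.0, 0.996, -0.086, 0.0]
contact_force: [-0.1, 0.1, 0.3]
gripper_width: 0.47
grasp_force: 0.0
```

Call:
arm_command([
  [[40,0,0,-0.5,0],[40,0,0,-0.5,0],[40,0,0,-0.4,0],[40,0,0,-0.22,0],[40,0,0,0,0],[0,0,0,0,0],[0,0,0,0,0],[0,0,0,0,0],[0,0,0,0,0],[0,0,0,0,0]],
])

```text
t: 79.6
eef_pos: [0.6843, 0.1016, 0.2027]
tool_rot: [-0.0, 0.996, -0.085, 0.001]
contact_force: [-0.2, 0.7, 7.3]
gripper_width: 0.13
grasp_force: 41.8
```

Call:
arm_command([
  [[0,-0.16,0.03,0.06,0],[0,-0.16,0.03,0.05,0],[0,-0.17,0.03,0.04,0],[0,-0.17,0.03,0.03,0],[0,-0.17,0.03,0.02,0],[0,-0.17,0.03,0.01,0],[0,-0.17,0.03,0,0],[0,-0.17,0.03,-0.01,0],[0,-0.17,0.03,-0.02,0],[0,-0.17,0.03,-0.03,0]],
])

```text
t: 80.85
eef_pos: [0.5819, 0.1192, 0.2098]
tool_rot: [0.0, 0.996, -0.085, -0.0]
contact_force: [1.9, -0.5, -3.6]
gripper_width: 0.126
grasp_force: 38.9
```

Call:
arm_command([
  [[0,-0.17,0.03,-0.04,0],[0,-0.16,0.03,-0.05,0],[0,-0.16,0.03,-0.06,0],[0,-0.16,0.03,-0.07,0],[0,-0.15,0.03,-0.08,0],[0,-0.15,0.03,-0.09,0],[0,-0.14,0.02,-0.09,0],[0,-0.14,0.02,-0.1,0],[0,-0.13,0.02,-0.11,0],[0,-0.13,0.02,-0.12,0]],
])

```text
t: 82.1
eef_pos: [0.4912, 0.1348, 0.1615]
tool_rot: [0.001, 0.996, -0.085, -0.001]
contact_force: [-4.3, -3.2, 6.0]
gripper_width: 0.13
grasp_force: 44.2
```

Call:
arm_command([
  [[0,-0.12,0.02,-0.13,0],[0,-0.11,0.02,-0.13,0],[0,-0.1,0.02,-0.14,0],[0,-0.1,0.02,-0.14,0],[0,-0.09,0.02,-0.15,0],[0,-0.08,0.01,-0.15,0],[0,-0.07,0.01,-0.16,0],[0,-0.06,0.01,-0.16,0],[0,-0.05,0.01,-0.15,0],[0,0,0,0,0]],
])

```text
t: 83.35
eef_pos: [0.4421, 0.1432, 0.0816]
tool_rot: [0.001, 0.996, -0.084, -0.003]
contact_force: [-8.5, -1.0, 3.6]
gripper_width: 0.128
grasp_force: 59.3
```

Call:
arm_command([
  [[0,0.03,0,-0.06,0],[0,0.02,0,-0.05,0],[0,0,0,-0.04,0],[0,0,0,-0.02,0],[0,0,0,0,0],[0,0,0,0,0],[0,0,0,0,0],[0,0,0,0,0],[0,0,0,0,0],[0,0,0,0,0]],
])

```text
t: 84.6
eef_pos: [0.4394, 0.1434, 0.0705]
tool_rot: [0.003, 0.996, -0.084, -0.008]
contact_force: [-23.1, 2.8, 8.4]
gripper_width: 0.131
grasp_force: 64.9
```

Call:
arm_command([
  [[15,0,0,0,0],[25,0,0,0,0],[40,0,0,0,0],[40,0,0,0,0],[40,0,0,0,0],[40,0,0,0,0],[40,0,0,0.2,0],[40,0,0,0.5,0],[40,0,0,0.5,0],[40,0,0,0.5,0]],
])

```text
t: 85.85
eef_pos: [0.4496, 0.1435, 0.1766]
tool_rot: [-0.0, 0.996, -0.085, 0.0]
contact_force: [0.7, -0.5, -0.1]
gripper_width: 0.468
grasp_force: 0.0
```

```bash
cat > shut.py <<'E'
from h import *
st();p,im=snap("wrist");h=cv2.cvtColor(im,cv2.COLOR_BGR2HSV);m=cv2.inRange(h,(105,120,40),(130,255,255))
n,l,s,c=cv2.connectedComponentsWithStats(m)
print([(s[i].tolist(),c[i].round(1).tolist()) for i in range(1,n) if s[i,4]>40])
for t in(0,.04,.1,.2):
    print(t,"tab",proj(p,W(95-178*np.cos(t)+40*np.sin(t),0,75+178*np.sin(t)+40*np.cos(t))).round(1))
S=snap("scene")[1];S0=cv2.imread("pics/scene0.png")
f=lambda a:cv2.moments(cv2.inRange(cv2.cvtColor(a[198:224,290:314],cv2.COLOR_BGR2HSV),(105,120,40),(130,255,255)),True)
for a in(S0,S):
    M=f(a);print("scene tab",M["m00"],M["m10"]/max(M["m00"],1)+290,M["m01"]/max(M["m00"],1)+198)
E
python3 shut.py
```

```text
t85.85 tcp [0.4496 0.1435 0.1766] xang -9.75 F [ 0.7 -0.5 -0.1] w0.468 g0.0
[([454, 131, 43, 48, 1721], [475.4, 154.4]), ([317, 211, 12, 7, 60], [322.1, 214.2])]
0 tab [322.4 203.1]
0.04 tab [322.4 203.7]
0.1 tab [322.5 204. ]
0.2 tab [322.6 202.6]
scene tab 112.0 301.2857142857143 215.67857142857142
scene tab 108.0 301.287037037037 215.80555555555554
```

The lid tab is back at its start pixel to 0.1 px (0.04 rad would be about 2.7 px). Raising clear and checking rod and pile.

Call:
arm_command([
  [[40,0,0,0.5,0],[40,0,0,0.5,0],[40,0,0,0.3,0],[40,0,0,0,0],[40,0,0,0,0],[40,0,0,0,0],[40,0,0,0,0],[40,0,0,0,0],[40,0,0,0,0],[40,0,0,0,0]],
])

```text
t: 87.2
eef_pos: [0.4496, 0.1433, 0.2528]
tool_rot: [0.0, 0.996, -0.085, 0.0]
contact_force: [-0.1, -0.1, -0.4]
gripper_width: 0.467
grasp_force: 0.0
```

```bash
python3 rod.py
python3 - <<'E'
from h import *
p,im=snap("wrist","w12.png");u=proj(p,W(-35,20,55)).round().astype(int);h=50;print(u)
g=cv2.cvtColor(im,cv2.COLOR_BGR2GRAY);y0=max(u[1]-h,0);crop=g[y0:u[1]+h,u[0]-h:u[0]+h]
c=cv2.HoughCircles(cv2.createCLAHE(4).apply(crop),cv2.HOUGH_GRADIENT,1.5,5,param1=60,param2=18,minRadius=15,maxRadius=35)
for x,y,r in (c[0][:4] if c is not None else []):
    v=(x+u[0]-h,y+y0);print(v,r,onplane(p,v,.055)[:2].round(4))
E
```

```text
t87.20 tcp [0.4496 0.1433 0.2528] xang -9.76 F [-0.1 -0.1 -0.4] w0.467 g0.0
scene ([323.77, 189.57], 87.0) ([324.45, 188.82], 100.0)
side ([322.22, 191.44], 93.0) ([323.03, 190.97], 98.0)
px per .06rad [ 0.72884088 -1.62105064] [ 1.00208025 -1.57048097]
[306 135]
(np.float64(309.25), np.float64(133.75)) 25.8 [0.4977 0.1501]
(np.float64(303.25), np.float64(135.25)) 25.8 [0.4971 0.158 ]
(np.float64(310.75), np.float64(139.75)) 34.05 [0.4899 0.1496]
(np.float64(307.75), np.float64(145.75)) 34.05 [0.483  0.1548]
```

Call:
arm_command([
  [[36,0.23,-0.56,0,0],[36,0.23,-0.56,0,0],[36,0.23,-0.56,0,0],[36,0.23,-0.56,-0.3,0],[36,0.21,-0.56,-0.5,0],[36,0,0,-0.5,0],[36,0,0,-0.32,0],[36,0,0,0,0],[36,0,0,0,0],[36,0,0,0,0]],
])

```text
t: 88.6
eef_pos: [0.5182, -0.0245, 0.1567]
tool_rot: [0.0, 0.996, -0.085, 0.001]
contact_force: [0.0, -0.7, -0.0]
gripper_width: 0.421
grasp_force: 0.0
```

Run:
```python
from h import *
o=st();p,im=snap("wrist","w13.png")
for f in(im,cv2.imread("pics/w2.png")):
    h=cv2.cvtColor(f,cv2.COLOR_BGR2HSV);m=cv2.inRange(h,(0,150,60),(8,255,255))|cv2.inRange(h,(172,150,60),(180,255,255))
    n,l,s,c=cv2.connectedComponentsWithStats(m)
    for i in range(1,n):
        if s[i,4]>150: print(s[i],c[i],onplane(p,c[i],.1))
f=lambda a:W(-85+100*np.cos(a)-48*np.sin(a),-152,50+100*np.sin(a)+48*np.cos(a))
t=lambda a:W(-85+216*np.cos(a),-152,50+216*np.sin(a))
print([proj(p,f(a)).round(1).tolist() for a in(0,.03,.06)],[proj(p,t(a)).round(1).tolist() for a in(0,.06)])
```

```text
t88.60 tcp [ 0.5182 -0.0245  0.1567] xang -9.75 F [ 0.  -0.7 -0. ] w0.421 g0.0
[315 194  12  27 242] [320.78512397 208.78099174] [ 0.5116094  -0.02326138  0.1       ]
[315 186  12  31 320] [320.7 201.6] [ 0.51804474 -0.02429468  0.1       ]
[[320.2, 202.3], [320.2, 205.0], [320.2, 207.8]] [[320.3, 65.2], [320.3, 63.4]]
```

The tab appears 3–6 px nearer the front than at the start, so the rod may have been dragged up about 0.04–0.07 rad when the fingers opened. Pressing it down with shut fingers.

Call:
arm_command([
  [[0,0,0,0,0],[0,0,0,0,0],[0,0,0,-0.4,0],[0,0,0,-0.4,0],[0,0,0,-0.3,0],[0,0,0,-0.14,0],[0,0,0,0,0],[0,0,0,0,0],[0,0,0,0,0],[0,0,0,0,0]],
])

```text
t: 89.9
eef_pos: [0.5177, -0.0247, 0.0816]
tool_rot: [0.0, 0.996, -0.085, 0.0]
contact_force: [0.1, 0.8, 0.5]
gripper_width: 0.0
grasp_force: 0.0
```

Call:
arm_command([
  [[0,0,0,-0.03,0],[0,0,0,-0.03,0],[0,0,0,-0.03,0],[0,0,0,-0.03,0],[0,0,0,0,0],[0,0,0,0,0],[0,0,0,0,0],[0,0,0,0,0],[0,0,0,0,0],[0,0,0,0,0]],
])

```text
t: 91.15
eef_pos: [0.5174, -0.0247, 0.074]
tool_rot: [0.0, 0.996, -0.085, 0.0]
contact_force: [-1.1, 0.1, -0.2]
gripper_width: -0.0
grasp_force: 0.0
```

Call:
arm_command([
  [[0,0,0,-0.02,0],[0,0,0,-0.02,0],[0,0,0,-0.02,0],[0,0,0,0,0],[0,0,0,0,0],[0,0,0,0,0],[0,0,0,0,0],[0,0,0,0,0],[0,0,0,0,0],[0,0,0,0,0]],
])

```text
t: 92.4
eef_pos: [0.5181, -0.0247, 0.0722]
tool_rot: [0.0, 0.996, -0.085, 0.001]
contact_force: [-4.6, -0.8, 16.8]
gripper_width: -0.003
grasp_force: 8.6
```

Call:
arm_command([
  [[0,0,0,-0.02,0],[0,0,0,-0.02,0],[0,0,0,-0.02,0],[0,0,0,0,0],[0,0,0,0,0],[0,0,0,0,0],[0,0,0,0,0],[0,0,0,0,0],[0,0,0,0,0],[0,0,0,0,0]],
])

```text
t: 93.65
eef_pos: [0.5186, -0.0248, 0.0712]
tool_rot: [0.001, 0.996, -0.085, 0.001]
contact_force: [-14.1, -0.8, 43.8]
gripper_width: -0.002
grasp_force: 22.0
```

Call:
arm_command([
  [[0,0,0,0.1,0],[0,0,0,0.4,0],[36,0,0,0.4,0],[36,0,0,0.4,0],[36,0,0,0.12,0],[36,0,0,0,0],[36,0,0,0,0],[36,0,0,0,0],[36,0,0,0,0],[36,0,0,0,0]],
])

```text
t: 94.9
eef_pos: [0.5173, -0.0246, 0.1518]
tool_rot: [-0.0, 0.996, -0.085, -0.0]
contact_force: [1.0, 0.1, -0.2]
gripper_width: 0.423
grasp_force: 0.0
```

```bash
python3 rod.py|head -3
python3 - <<'E'
from h import *
p,im=snap("wrist","w14.png")
h=cv2.cvtColor(im,cv2.COLOR_BGR2HSV);m=cv2.inRange(h,(0,150,60),(8,255,255))|cv2.inRange(h,(172,150,60),(180,255,255))
n,l,s,c=cv2.connectedComponentsWithStats(m)
for i in range(1,n):
    if s[i,4]>150: print(s[i],c[i])
f=lambda a:W(-85+100*np.cos(a)-48*np.sin(a),-152,50+100*np.sin(a)+48*np.cos(a))
print([proj(p,f(a)).round(1).tolist() for a in(0,.03,.06)])
E
```

```text
t94.90 tcp [ 0.5173 -0.0246  0.1518] xang -9.76 F [ 1.   0.1 -0.2] w0.423 g0.0
scene ([323.77, 189.57], 87.0) ([323.85, 189.65], 86.0)
side ([322.22, 191.44], 93.0) ([322.31, 192.12], 89.0)
[315 189  12  29 271] [320.74169742 203.66051661]
[[319.8, 203.0], [319.8, 205.7], [319.8, 208.6]]
```

The tab is now back at its start pixel in the scene view, so it had been about 0.05 rad up, which is borderline for step 3. I'll lift the lid briefly to about 0.5 rad with the rod seated, then close it again gently.

Call:
arm_command([
  [[40,-0.1,0,0.6,0],[40,-0.2,0.5,0,0],[40,-0.2,0.5,0,0],[40,-0.2,0.5,0,0],[40,-0.2,0.5,0,0],[40,-0.2,0.5,0,0],[40,-0.08,0.3,0,0],[40,0,0,0,0],[40,0,0,0,0],[40,0,0,0,0]],
])

```text
t: 96.3
eef_pos: [0.4469, 0.1422, 0.1879]
tool_rot: [0.0, 0.996, -0.086, -0.0]
contact_force: [0.6, 0.2, -1.1]
gripper_width: 0.471
grasp_force: 0.0
```

Call:
arm_command([
  [[40,0,0,-0.4,0],[40,0,0,-0.4,0],[40,0,0,-0.4,0],[40,0,0,-0.4,0],[40,0,0,-0.3,0],[40,0,0,-0.1,0],[40,0,0,-0.05,0],[40,0,0,0,0],[40,0,0,0,0],[40,0,0,0,0]],
])

```text
t: 97.55
eef_pos: [0.4469, 0.1434, 0.0654]
tool_rot: [-0.0, 0.996, -0.085, 0.0]
contact_force: [-0.2, -0.7, 0.1]
gripper_width: 0.466
grasp_force: 0.0
```

Call:
arm_command([
  [[0,0,0,0,0],[0,0,0,0,0],[0,0,0,0,0],[0,0,0,0,0],[0,0.04,-0.01,0.17,0],[0,0.05,-0.01,0.17,0],[0,0.06,-0.01,0.16,0],[0,0.07,-0.01,0.16,0],[0,0.08,-0.01,0.15,0],[0,0.09,-0.02,0.15,0]],
])

```text
t: 98.8
eef_pos: [0.4703, 0.1385, 0.123]
tool_rot: [0.0, 0.996, -0.085, 0.0]
contact_force: [5.7, -2.1, -8.8]
gripper_width: 0.13
grasp_force: 38.9
```

Call:
arm_command([
  [[0,0.1,-0.02,0.14,0],[0,0.1,-0.02,0.14,0],[0,0.11,-0.02,0.13,0],[0,0,0,0,0],[0,0,0,0,0],[0,0,0,0,0],[0,0,0,0,0],[0,0,0,0,0],[0,0,0,0,0],[0,0,0,0,0]],
])

```text
t: 100.05
eef_pos: [0.4885, 0.1354, 0.1472]
tool_rot: [0.0, 0.996, -0.085, -0.0]
contact_force: [2.2, -4.3, -4.1]
gripper_width: 0.131
grasp_force: 39.6
```

Call:
arm_command([
  [[0,-0.11,0.02,-0.13,0],[0,-0.1,0.02,-0.14,0],[0,-0.1,0.02,-0.14,0],[0,-0.09,0.02,-0.15,0],[0,-0.08,0.01,-0.15,0],[0,-0.07,0.01,-0.16,0],[0,-0.06,0.01,-0.16,0],[0,-0.05,0.01,-0.17,0],[0,-0.04,0.01,-0.16,0],[0,0,0,0,0]],
])

```text
t: 101.3
eef_pos: [0.4449, 0.1429, 0.0662]
tool_rot: [0.001, 0.996, -0.085, -0.001]
contact_force: [-6.7, -6.6, 12.7]
gripper_width: 0.131
grasp_force: 43.1
```

Call:
arm_command([
  [[15,0,0,0,0],[25,0,0,0,0],[40,0,0,0,0],[40,0,0,0,0],[40,0,0,0,0],[40,0,0,0.3,0],[40,0,0,0.5,0],[40,0,0,0.6,0],[40,0,0,0.6,0],[40,0,0,0.6,0]],
])

```text
t: 102.55
eef_pos: [0.4464, 0.1433, 0.2228]
tool_rot: [-0.0, 0.996, -0.085, 0.0]
contact_force: [0.8, 0.3, 0.3]
gripper_width: 0.469
grasp_force: 0.0
```

Call:
arm_command([
  [[40,0,0,0.4,0],[40,0,0,0,0],[40,0,0,0,0],[40,0,0,0,0],[40,0,0,0,0],[40,0,0,0,0],[40,0,0,0,0],[40,0,0,0,0],[40,0,0,0,0],[40,0,0,0,0]],
])

```text
t: 103.8
eef_pos: [0.4466, 0.1433, 0.2456]
tool_rot: [-0.0, 0.996, -0.085, 0.0]
contact_force: [0.5, 1.2, -0.1]
gripper_width: 0.471
grasp_force: 0.0
```

```bash
python3 rod.py|head -3; python3 shut.py|tail -2
python3 - <<'E'
from h import *
p,im=snap("wrist","w15.png");u=proj(p,W(-35,20,55)).round().astype(int);h=60;y0=max(u[1]-h,0)
g=cv2.cvtColor(im,cv2.COLOR_BGR2GRAY)[y0:u[1]+h,u[0]-h:u[0]+h]
print(u,g[::8,::8])
E
```

```text
t103.80 tcp [0.4466 0.1433 0.2456] xang -9.77 F [ 0.5  1.2 -0.1] w0.471 g0.0
scene ([323.77, 189.57], 87.0) ([323.82, 189.57], 87.0)
side ([322.22, 191.44], 93.0) ([322.34, 191.4], 91.0)
scene tab 112.0 301.2857142857143 215.67857142857142
scene tab 110.0 301.3 215.72727272727272
[305 133] [[198 199 201 200 201 200 201 202 202 200 202 200 201 201 201]
 [198 198 201 202 202 201 202 201 201 201 202 201 201 201 200]
 [199 200 201 202 202 202 201 202 202 202 202 201 201 201 200]
 [199 199 201 202 202 203 202 201 202 202 201 202 201 201 201]
 [198 199 201 201 201 202 202 203 203 202 202 201 201 201 201]
 [198 200 199 202 201 202 231 243 243 233 201 202 201 201 201]
 [197 198 200 200 200 226 243 243 244 243 228 201 200 199 199]
 [197 197 198 200 200 236 244 243 243 243 242 199 200 199 199]
 [197 197 198 199 199 234 243 243 243 243 239 199 199 198 197]
 [196 197 197 197 199 210 241 243 243 242 215 199 199 197 196]
 [196 196 197 197 198 196 208 232 233 214 197 197 197 196 196]
 [193 194 195 197 196 196 196 196 197 196 196 196 195 194 195]
 [190 190 194 195 196 195 171 196 196 163 169 189 188 188 188]
 [236 236 237 236 237 153 155 154 154 106  93 218 235 221 219]
 [235 235 234 225 154 150 151 149 150  91 103 228 225 237 229]]
```

Everything matches the start pixels. The pile is visible through the window as one round disc on the mark. Confirming its centre, then handing in.

Run:
```python
from h import *
p=cams.camera_params("wrist");im=cv2.imread("pics/w15.png");g=cv2.cvtColor(im,cv2.COLOR_BGR2GRAY)
m=np.zeros_like(g);m[90:175,250:360]=(g[90:175,250:360]>220);n,l,s,c=cv2.connectedComponentsWithStats(m)
ok=False
for i in range(1,n):
    if s[i,4]>500:
        X=onplane(p,c[i],.055)[:2];d=np.linalg.norm(X-W(-35,20)[:2]);print(s[i],X,d);ok|=(d<.006 and abs(s[i,2]-s[i,3])<6)
if ok: print(job.hand_in())
```

```text
[ 282  109   47   47 1724] [0.49812752 0.15434545] 0.001212770866925718
the job is handed in; nothing more can be done
None
```

The job is handed in: the three dishes stand in one pile about 1 mm from the mark, with the lid shut and the rod in its clip by camera check; the rod had crept up about 0.05 rad, so I pressed it home and lifted the lid briefly to about 0.5 rad before closing it again.

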